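# Clear the glue-up bench: hang the push sticks, nest the glue pots

### The arm

A 7-joint arm with a two-finger parallel gripper is mounted at the origin on the work surface. World frame = base frame: x ahead of the robot, y to its left, z up, the work surface at z = 0. Lengths are in m, angles in rad, forces in N, time in s.
With the tool pointing down it reaches from about 0.425 to 0.875 m from the base axis. Payload 4.7 kg.
Tool frame: the origin (TCP) lies at the very end of the fingers, on their centre line; the grasp point (between the pads) lies 19 mm behind it; z points along the fingers, y is the direction in which the jaws open and shut (so a half turn about z gives the same grasp; the last joint's range is limited). The gripper opens to 87 mm and grips with 3 to 60 N. Pads are 19 mm wide; open, the fingers measure 117 mm over their backs; the gripper's body (75 mm by 190 mm) begins 51 mm behind the grasp point.
Start: joints at [-1.116, 0.321, -0.07, 1.45, 0.023, 1.371, -0.057], TCP at [0.277, 0.588, 0.223] pointing down, gripper open.
Joint ranges: [-2.86, 2.86], [-0.3, 2.09], [-1.38, 1.24], [0.06, 2.45], [-1.56, 4.7], [0.09, 2.05], [-2.69, 2.69]. Speed limits (rad/s): [2.57, 2.57, 3.14, 3.14, 3.14, 3.14, 3.14].

### API

Orientations are given as a rotation vector (axis times angle).
In Python, from bench import ctrl, get_image, camera_info gives the robot as it stands.
- The arm moves only by the tool carry_out, never from a script. Its argument "commands" is a list of rows, each an object of numbers: "tx", "ty", "tz": the shift along the tool's x, y, z in m; "rx", "ry", "rz": the turn, a rotation vector about the tool's x, y, z in rad; "jaw": the opening, from 0 (shut) to 1 (fully open). In form: [{"tx": .., "ty": .., "tz": .., "rx": .., "ry": .., "rz": .., "jaw": ..}, ...]. A call has 1 to 12 rows; each row is the pose to reach, as a shift and turn from the pose commanded when the call began, along the tool's axes at that moment; what a row does not reach only later rows make up. A row lasts 1/8 s, in which the tool goes at most 62.5 mm and 10.7 degrees, less where a joint would pass 70% of its speed; a pose out of reach is approached as far as the arm can. A call with a gripper value outside its range is refused whole. The fingers move at their own pace and stop on an object; "grip_force" is the grip in N (left out, the last holds). Time passes only in rows, so rows that repeat a pose let the fingers close. It gives the time, the measured TCP pose, the force and the opening at its end, in the units of the state.
- ctrl.get_state(): the state, without advancing time (a new reading comes with each control period).
- get_image(name): name is "side" or "top" or "wrist"; returns the picture (384x512x3 uint8, red, green, blue); there is no depth.
- camera_info(name): a dict with "intrinsics" (3x3 intrinsics, pixels), "R" (3x3) and "t" (3): a world point X has camera coordinates R X + t. Camera axes: x right, y down, z forward; pixel columns grow to the right and rows downward; lengths in m; the calibration is good to about 2 mm. A picture is of the moment at which its call begins: read the wrist's pose just before it. camera_info takes no time and is no camera call; for the wrist camera it gives the pose at the moment of the call.
- ctrl.close_job(): hands the job in, once; it reports no verdict.
The state is a dict: "time": time; "joint_positions": joint angles; "qd": joint speeds; "joint_torque": joint torques, N m; "position": TCP position; "tool_rot": TCP orientation; "ft_force": force on the tool from outside, world axes, zero at the start; "torque": the same for the moment, N m; "grip_width": opening from 0.0 (shut) to 1.0 (fully open).
Only numpy, scipy, OpenCV 4.12 (cv2) and the standard library are available. Lean on these libraries where they do the work, as an engineer would, in place of code of your own. Each camera call takes 0.05 s, during which the arm holds its last target.

### The job

Clear the bench for the night: hang every push stick that is out by its eye on the peg of its own colour, right down against the sloping rack with its foot hanging down the slope, and nest all the glue pots upright in size order inside one another, each down on the floor of the next bigger one there is, with the black pot on the bench as the outermost. Leave the jar standing, and if something gets knocked out of place, put it right.

Things in the scene. Friction and masses are not known exactly. Their poses are not given: they have to be found in the camera images.
- rack: plywood tool rack fixed to the bench: a flat board 350 mm wide, 205 mm up its slope, rising away from the robot at 0.55 rad (32 deg) to the bench. Origin: on the bench under the middle of the board's lower edge (the face is 16 mm up there); x level, the way the board rises, y along its width, z up. Place and yaw vary
- peg_red_seat (a point): point on the red peg's axis 7 mm off the board (where the eye's middle comes to rest). Peg: 10 mm thick, round end, square to the sloping board, 41 mm long; a red disc 54 mm wide marks its root. The 4 pegs stand in a row 165 mm up the slope, 85 mm apart; which colour is where varies. Axes as the rack's
- peg_red_tip (a point): free end of the red peg, 34 mm beyond the seat point along the peg
- peg_yellow_seat (a point): point on the yellow peg's axis 7 mm off the board (where the eye's middle comes to rest). Peg: 10 mm thick, round end, square to the sloping board, 41 mm long; a yellow disc 54 mm wide marks its root. The 4 pegs stand in a row 165 mm up the slope, 85 mm apart; which colour is where varies. Axes as the rack's
- peg_yellow_tip (a point): free end of the yellow peg, 34 mm beyond the seat point along the peg
- peg_blue_seat (a point): point on the blue peg's axis 7 mm off the board (where the eye's middle comes to rest). Peg: 10 mm thick, round end, square to the sloping board, 41 mm long; a blue disc 54 mm wide marks its root. The 4 pegs stand in a row 165 mm up the slope, 85 mm apart; which colour is where varies. Axes as the rack's
- peg_blue_tip (a point): free end of the blue peg, 34 mm beyond the seat point along the peg
- peg_green_seat (a point): point on the green peg's axis 7 mm off the board (where the eye's middle comes to rest). Peg: 10 mm thick, round end, square to the sloping board, 41 mm long; a green disc 54 mm wide marks its root. The 4 pegs stand in a row 165 mm up the slope, 85 mm apart; which colour is where varies. Axes as the rack's
- peg_green_tip (a point): free end of the green peg, 34 mm beyond the seat point along the peg
- stick_red: red plastic push stick, flat, 14 mm thick, 158 mm long, 70 g; may be absent. Origin: under the middle of the grip (26 mm wide); x along the stick to its eye, 65 mm away (ring 36 mm outside, 18 mm through hole); z square to its face. Other end: notched foot up to 40 mm wide, 37 to 75 mm behind the origin. Lies flat on the bench at the start; either face may lie on the board
- stick_red_eye (a point): centre of the red stick's eye, at mid thickness
- stick_yellow: yellow plastic push stick, flat, 14 mm thick, 158 mm long, 70 g; may be absent. Origin: under the middle of the grip (26 mm wide); x along the stick to its eye, 65 mm away (ring 36 mm outside, 18 mm through hole); z square to its face. Other end: rectangular paddle up to 40 mm wide, 37 to 75 mm behind the origin. Lies flat on the bench at the start; either face may lie on the board
- stick_yellow_eye (a point): centre of the yellow stick's eye, at mid thickness
- stick_blue: blue plastic push stick, flat, 14 mm thick, 158 mm long, 70 g; may be absent. Origin: under the middle of the grip (26 mm wide); x along the stick to its eye, 65 mm away (ring 36 mm outside, 18 mm through hole); z square to its face. Other end: foot with a cross bar at its end up to 40 mm wide, 37 to 75 mm behind the origin. Lies flat on the bench at the start; either face may lie on the board
- stick_blue_eye (a point): centre of the blue stick's eye, at mid thickness
- stick_green: green plastic push stick, flat, 14 mm thick, 158 mm long, 70 g; may be absent. Origin: under the middle of the grip (26 mm wide); x along the stick to its eye, 65 mm away (ring 36 mm outside, 18 mm through hole); z square to its face. Other end: wide foot with a narrow nose up to 40 mm wide, 37 to 75 mm behind the origin. Lies flat on the bench at the start; either face may lie on the board
- stick_green_eye (a point): centre of the green stick's eye, at mid thickness
- pot_black: black plastic glue pot: open, straight-sided, round, 84 mm outside diameter, 44 mm tall, wall 3 mm (inside diameter 78 mm), heavy floor 6 mm thick, always present, 350 g, the biggest; it may stay where it stands. Origin: centre of its underside, z up out of its mouth. Stands upright on the bench at the start
- pot_grey: steel grey glue pot: open, straight-sided, round, 64 mm outside diameter, 60 mm tall, wall 3 mm (inside diameter 58 mm), heavy floor 6 mm thick, may be absent; light enough to lift by its outside, just under the rim. Origin: centre of its underside, z up out of its mouth. Stands upright on the bench at the start
- pot_white: white plastic glue pot: open, straight-sided, round, 48 mm outside diameter, 76 mm tall, wall 3 mm (inside diameter 42 mm), heavy floor 6 mm thick, may be absent; light enough to lift by its outside, just under the rim. Origin: centre of its underside, z up out of its mouth. Stands upright on the bench at the start
- pot_copper: copper glue pot: open, straight-sided, round, 32 mm outside diameter, 92 mm tall, wall 3 mm (inside diameter 26 mm), heavy floor 6 mm thick, may be absent; light enough to lift by its outside, just under the rim. Origin: centre of its underside, z up out of its mouth. Stands upright on the bench at the start
- jar: amber glass jar with a dark lid, 50 mm wide, 75 mm tall, standing among the pots; origin: centre of its underside, z up. Not part of the job: leave it standing

How it is judged:
By the outcome, as a careful person would: the job done as asked, in the order asked, and still so for the second after the job is handed in, with the robot touching nothing.
Of stick_red, stick_yellow, stick_blue, stick_green only 3 to 4 are there at a start; the rules pass over those that are not, and their reading is None.
Of pot_grey, pot_white, pot_copper only 2 to 3 are there at a start; the rules pass over those that are not, and their reading is None.
At some moment in a run one of stick_red, stick_yellow, stick_blue, stick_green, pot_black, pot_grey, pot_white may be knocked a few centimetres aside while the robot is not near it.
It also fails if it takes over 210 s, if anything falls off the work surface, if the arm or the gripper's body presses on something with over 40 N, if the wrist force passes 120 N, or if a joint passes its speed limit or range.

## Working session

There is one attempt and no reset: what is moved stays moved. The work goes in short steps, Python scripts to look and compute and a tool call to move; the robot and the scene stay as the last step left them, time stands still between calls to the robot, and variables do not carry over. Pictures are saved under pics/ and viewed, and the job is handed in when it is done.

Besides the shell and the picture viewer there is one more tool, called after "Emit:" in YAML: its name, and indented under it one key for each argument. carry_out: Moves the arm, as the interface text tells. Its arguments: {"type":"object","properties":{"commands":{"type":"array"},"grip_force":{"type":"number"}},"required":["commands"]}

```bash
ls; mkdir -p pics
python3 - <<'E'
from bench import ctrl,get_image,camera_info
import cv2
s=ctrl.get_state(); print(s)
for n in ["side","top","wrist"]:
    i=camera_info(n); print(n,i)
    cv2.imwrite(f"pics/{n}0.png",get_image(n)[:,:,::-1])
E
```

```text
pics
{'time': 0.0, 'joint_positions': array([-1.11587846,  0.32185213, -0.07007821,  1.45165295,  0.02256797,
        1.37076813, -0.05691838]), 'qd': array([-7.08174600e-04,  7.36155528e-05,  6.41107065e-04, -1.96577734e-04,
        6.29180980e-04, -1.87316503e-03, -4.35961843e-05]), 'joint_torque': array([ 4.83951280e-04, -4.91290462e+01, -4.03188486e-01, -3.12530494e+01,
       -6.38201111e-02,  4.35544678e-02,  1.87063738e-04]), 'position': array([0.27715093, 0.58736008, 0.22145358]), 'tool_rot': array([-6.86766917e-01, -3.06524909e+00,  2.92381052e-03]), 'ft_force': array([-0.41256559,  0.0367047 ,  0.66321364]), 'torque': array([-0.00033176,  0.07330993, -0.01223256]), 'grip_width': 1.0001912557139392}
side {'intrinsics': array([[419.3565164 ,   0.        , 252.77168908],
       [  0.        , 419.3565164 , 193.07921495],
       [  0.        ,   0.        ,   1.        ]]), 'R': array([[-0.98953869, -0.14421413, -0.00393372],
       [-0.10516933,  0.73975751, -0.66460382],
       [ 0.09875526, -0.65723749, -0.74718558]]), 't': array([0.53719299, 0.1452806 , 1.18809609])}
top {'intrinsics': array([[370.63715265,   0.        , 254.32600735],
       [  0.        , 370.63715265, 189.86077337],
       [  0.        ,   0.        ,   1.        ]]), 'R': array([[ 0.0080615 , -0.99995999, -0.00387599],
       [-0.98653506, -0.00731996, -0.16338605],
       [ 0.16335114,  0.00514094, -0.9865546 ]]), 't': array([-0.02742076,  0.52762494,  1.17675534])}
wrist {'intrinsics': array([[290.64130601,   0.        , 260.70139276],
       [  0.        , 290.64130601, 193.38883497],
       [  0.        ,   0.        ,   1.        ]]), 'R': array([[ 0.42775291,  0.9038949 , -0.00120601],
       [ 0.86315533, -0.40807681,  0.29738223],
       [ 0.26831013, -0.12824709, -0.95475775]]), 't': array([-0.64928042, -0.03566136,  0.39268439])}
```

View pics/top0.png

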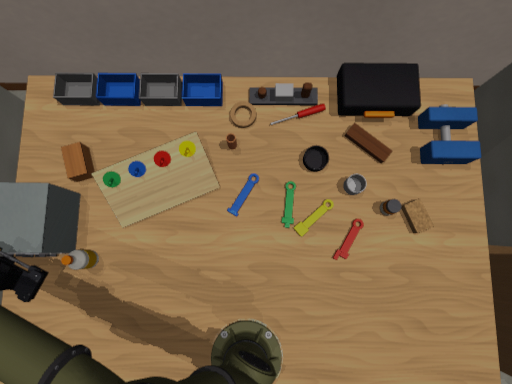

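View pics/side0.png

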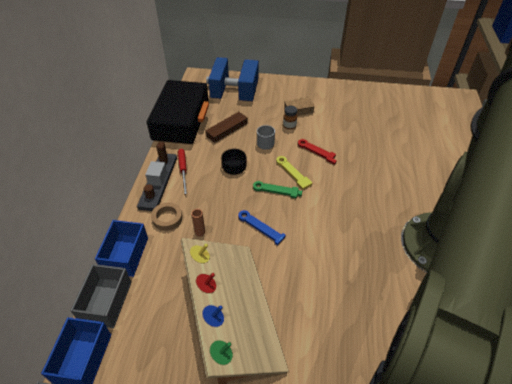

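View pics/wrist0.png

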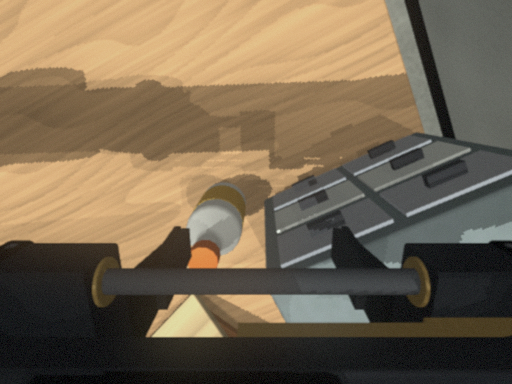

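```bash
cat > h.py <<'E'
from bench import ctrl,get_image,camera_info
import cv2,numpy as np
from scipy.spatial.transform import Rotation as Rn
def grab(n,save=None):
    ci=camera_info(n); im=get_image(n)
    if save: cv2.imwrite(f"pics/{save}.png",im[:,:,::-1])
    return im,ci
def ray(ci,uv):
    K,R,t=ci["intrinsics"],ci["R"],ci["t"]
    d=np.linalg.inv(K)@np.array([uv[0],uv[1],1.]); d=R.T@d
    return -R.T@t, d/np.linalg.norm(d)
def onz(ci,uv,z):
    o,d=ray(ci,uv); return o+d*(z-o[2])/d[2]
def onplane(ci,uv,p,n):
    o,d=ray(ci,uv); return o+d*((p-o)@n)/(d@n)
def tri(obs):
    A=np.zeros((3,3));b=np.zeros(3)
    for ci,uv in obs:
        o,d=ray(ci,uv);P=np.eye(3)-np.outer(d,d);A+=P;b+=P@o
    x=np.linalg.solve(A,b)
    return x,[np.linalg.norm((np.eye(3)-np.outer(d,d))@(x-o)) for o,d in (ray(c,u) for c,u in obs)]
def proj(ci,X):
    p=ci["intrinsics"]@(ci["R"]@np.asarray(X)+ci["t"]); return p[:2]/p[2]
def hsvmask(im,c):
    h=cv2.cvtColor(im,cv2.COLOR_RGB2HSV); H,S,V=h[...,0].astype(int),h[...,1],h[...,2]
    r={"red":(((H<6)|(H>172)),170,70),"yellow":((H>24)&(H<34),170,100),"blue":((H>105)&(H<125),150,50),"green":((H>55)&(H<90),120,50)}[c]
    return (r[0]&(S>r[1])&(V>r[2])).astype(np.uint8)
def blobs(m,amin=60):
    n,l,st,ce=cv2.connectedComponentsWithStats(m)
    return [(st[i][4],ce[i].round(1),st[i][:4],l==i) for i in range(1,n) if st[i][4]>=amin]
E
python3 - <<'E'
from h import *
for n in ["top","side"]:
    im=cv2.cvtColor(cv2.imread(f"pics/{n}0.png"),cv2.COLOR_BGR2RGB)
    for c in ["red","yellow","blue","green"]:
        print(n,c,[(a,ce,bb) for a,ce,bb,_ in blobs(hsvmask(im,c),40)])
im=cv2.imread("pics/top0.png"); cv2.imwrite("pics/topz.png",cv2.resize(im[80:270,220:440],None,fx=3.5,fy=3,interpolation=cv2.INTER_CUBIC))
im=cv2.imread("pics/side0.png"); cv2.imwrite("pics/sidez.png",cv2.resize(im[80:280,130:350],None,fx=3.5,fy=3,interpolation=cv2.INTER_CUBIC))
im=cv2.imread("pics/top0.png"); cv2.imwrite("pics/topr.png",cv2.resize(im[120:240,80:240],None,fx=5,fy=5,interpolation=cv2.INTER_CUBIC))
im=cv2.imread("pics/side0.png"); cv2.imwrite("pics/sider.png",cv2.resize(im[220:384,160:300],None,fx=3.5,fy=3.5,interpolation=cv2.INTER_CUBIC))
E
```

```text
top red [(np.int32(187), array([311.1, 110.3]), array([297, 104,  28,  14], dtype=int32)), (np.int32(206), array([161.7, 158.4]), array([154, 151,  17,  16], dtype=int32)), (np.int32(355), array([348.4, 239.9]), array([333, 219,  30,  41], dtype=int32))]
top yellow [(np.int32(211), array([186.8, 148.4]), array([179, 141,  17,  16], dtype=int32)), (np.int32(390), array([312.1, 218.2]), array([294, 199,  39,  37], dtype=int32))]
top blue [(np.int32(1246), array([117.7,  89. ]), array([96, 73, 44, 33], dtype=int32)), (np.int32(1182), array([201.9,  89.4]), array([182,  74,  40,  32], dtype=int32)), (np.int32(681), array([452.2, 114.4]), array([428, 107,  50,  15], dtype=int32)), (np.int32(870), array([455. , 149.6]), array([430, 141,  51,  18], dtype=int32)), (np.int32(195), array([136.6, 168.8]), array([129, 162,  16,  15], dtype=int32)), (np.int32(306), array([242.9, 194.8]), array([228, 174,  30,  42], dtype=int32))]
top green [(np.int32(207), array([111.2, 178.9]), array([103, 172,  17,  15], dtype=int32)), (np.int32(312), array([288.3, 205.4]), array([282, 182,  13,  45], dtype=int
[... 337 characters left out ...]
,  19,  11,  24], dtype=int32)), (np.int32(418), array([217.,  76.]), array([209,  58,  19,  40], dtype=int32)), (np.int32(539), array([247.5,  78.8]), array([239,  60,  19,  40], dtype=int32)), (np.int32(390), array([261.4, 226.9]), array([239, 211,  46,  33], dtype=int32)), (np.int32(1434), array([122.1, 245.6]), array([ 96, 220,  48,  56], dtype=int32)), (np.int32(319), array([213. , 315.3]), array([203, 306,  20,  20], dtype=int32)), (np.int32(2029), array([ 75.7, 351.8]), array([ 42, 318,  63,  66], dtype=int32))]
side green [(np.int32(335), array([278.1, 189.3]), array([254, 182,  48,  16], dtype=int32)), (np.int32(378), array([221. , 351.9]), array([211, 341,  21,  23], dtype=int32))]
```

View pics/topz.png

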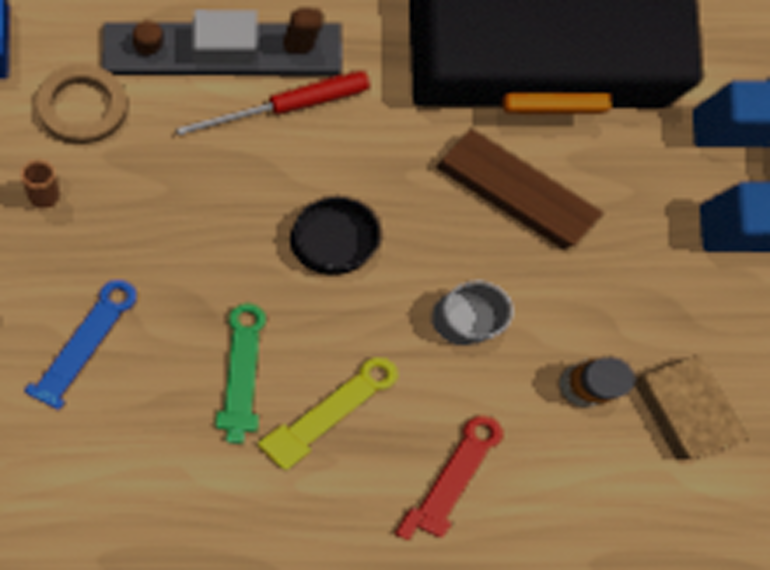

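View pics/sidez.png

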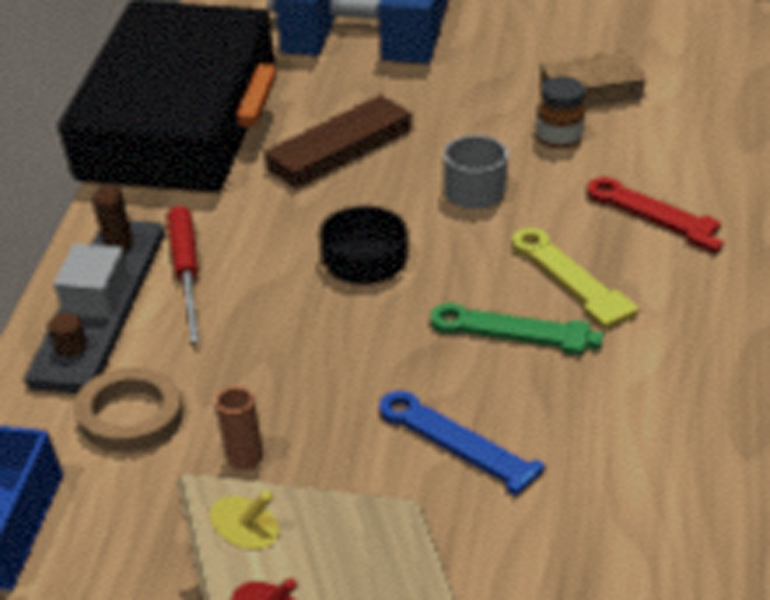

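View pics/topr.png

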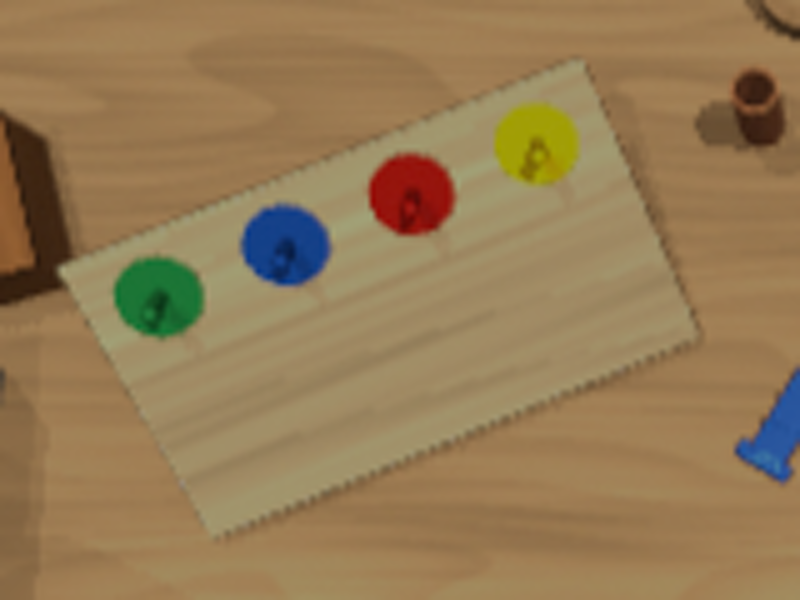

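View pics/sider.png

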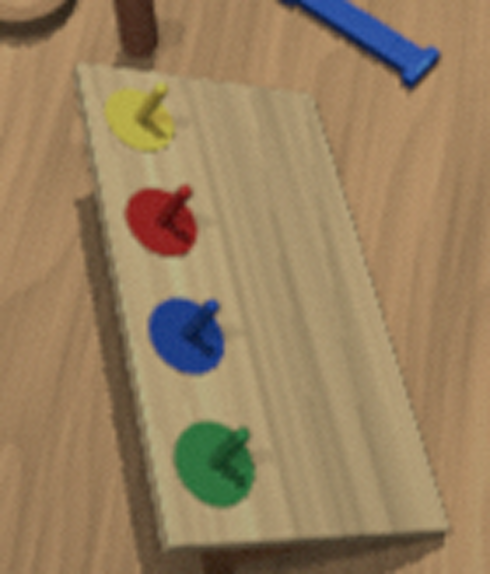

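```bash
cat > rackcal.py <<'E'
from h import *
def rackfit(verbose=1):
    T=camera_info("top");S=camera_info("side")
    it=cv2.cvtColor(cv2.imread("pics/top0.png"),cv2.COLOR_BGR2RGB);is_=cv2.cvtColor(cv2.imread("pics/side0.png"),cv2.COLOR_BGR2RGB)
    tc={"UL":(92,173.6),"UR":(196,132),"LR":(219.6,188.4),"LL":(123,227.6)}
    sc={"UL":(207.1,376.6),"UR":(182.9,238.9),"LR":(250,247.1),"LL":(287.1,370.9)}
    C={}
    for k in tc:
        x,r=tri([(T,tc[k]),(S,sc[k])]);C[k]=x
        if verbose:print(k,x.round(4),np.round(r,4))
    return C
if __name__=="__main__":
    C=rackfit()
    print("w",np.linalg.norm(C["UL"]-C["UR"]),np.linalg.norm(C["LL"]-C["LR"]),"h",np.linalg.norm(C["UL"]-C["LL"]),np.linalg.norm(C["UR"]-C["LR"]))
    y=(C["UL"]-C["UR"]+C["LL"]-C["LR"]);x=C["UL"]-C["LL"]+C["UR"]-C["LR"]
    n=np.cross(x,y);n/=np.linalg.norm(n);print("tilt",np.arccos(n[2]),"yaw",np.arctan2(-y[0],y[1]),np.arctan2(x[1],x[0]))
    T=camera_info("top");S=camera_info("side")
    it=cv2.cvtColor(cv2.imread("pics/top0.png"),cv2.COLOR_BGR2RGB);is_=cv2.cvtColor(cv2.imread("pics/side0.png"),cv2.COLOR_BGR2RGB)
    # discs: bbox of contour ellipses
    yaw=np.arctan2(-y[0],y[1])
    for c in ["green","blue","red","yellow"]:
        cs=[]
        for im,ci,box in [(it,T,(95,135,210,195)),(is_,S,(185,235,245,375))]:
            h=cv2.cvtColor(im,cv2.COLOR_RGB2HSV);H=h[...,0].astype(int);Sx=h[...,1]
            rng={"red":(H<9)|(H>170),"yellow":(H>26)&(H<36),"blue":(H>100)&(H<128),"green":(H>50)&(H<95)}[c]
            m=(rng&(Sx>150)).astype(np.uint8)
            mm=np.zeros_like(m);mm[box[1]:box[3],box[0]:box[2]]=m[box[1]:box[3],box[0]:box[2]]
            cnt=max(cv2.findContours(mm,cv2.RETR_EXTERNAL,cv2.CHAIN_APPROX_NONE)[0],key=cv2.contourArea)
            e=cv2.fitEllipse(cv2.convexHull(cnt));cs.append((ci,e[0]))
        p,r=tri(cs);print(c,p.round(4),np.round(r,4),[np.round(q[1],1) for q in cs])
E
python3 rackcal.py
```

```text
UL [0.564  0.4839 0.1147] [0.0003 0.0003]
UR [0.6993 0.1632 0.1154] [0.0016 0.0016]
LR [0.537  0.0943 0.0118] [0.0001 0.0001]
LL [0.4034 0.4136 0.0091] [0.0007 0.0007]
w 0.3481076067052594 0.34611054497994237 h 0.20474455592943688 0.20444618950895266
tilt 0.5367800254846868 yaw 0.3977394441550786 0.4070695407463578
green [0.5479 0.4266 0.1047] [0.0011 0.0011] [array([111.2, 179. ]), array([221.5, 351.6])]
blue [0.5813 0.3482 0.1061] [0.0009 0.0009] [array([136.6, 168.7]), array([213.5, 314.5])]
red [0.6147 0.2699 0.1064] [0.0012 0.0012] [array([161.9, 158.5]), array([206.6, 281.8])]
yellow [0.6508 0.1929 0.1017] [0.0004 0.0004] [array([186.9, 148.3]), array([199. , 253.8])]
```

```bash
cat >> h.py <<'E'
def toolpose():
    s=ctrl.get_state(); return s["position"],Rn.from_rotvec(s["tool_rot"])
def yawdown(a):
    """tool down, tool x axis heading a in world xy (rotation: x=(ca,sa,0), z=(0,0,-1))"""
    return Rn.from_matrix(np.array([[np.cos(a),np.sin(a),0],[np.sin(a),-np.cos(a),0],[0,0,-1]]))
def delta(p,R):
    p0,R0=toolpose(); d=R0.inv().apply(np.asarray(p)-p0); r=(R0.inv()*R).as_rotvec()
    print("tx %.4f ty %.4f tz %.4f  rx %.4f ry %.4f rz %.4f"%(*d,*r)); return d,r
E
python3 - <<'E'
from h import *
p,R=toolpose(); ci=camera_info("wrist")
c=-ci["R"].T@ci["t"]; print("cam in tool",R.inv().apply(c-p), "cam axes in tool (cols)\n",(R.inv().as_matrix()@ci["R"].T).round(3))
print(R.as_matrix().round(3))
T=camera_info("top");print("topcam",-T["R"].T@T["t"]);S=camera_info("side");print("side",-S["R"].T@S["t"])
for n,uv,z in [("copper",(231,137),.092),("grey",(355,181),.06),("black",(315,157),.044),("jar",(391,206),.075)]: print(n,onz(T,uv,z).round(3))
E
```

```text
cam in tool [ 8.19692068e-02  6.05204878e-05 -1.63181307e-01] cam axes in tool (cols)
 [[-0.001 -0.955 -0.297]
 [ 1.    -0.001  0.   ]
 [-0.001 -0.297  0.955]]
[[-0.904  0.427 -0.001]
 [ 0.427  0.904 -0.001]
 [-0.    -0.001 -1.   ]]
topcam [ 0.32851723 -0.02960709  1.24703366]
side [0.42952157 0.75085969 0.98639547]
copper [0.693 0.053 0.092]
grey [ 0.557 -0.351  0.06 ]
black [ 0.64  -0.225  0.044]
jar [ 0.474 -0.458  0.075]
```

Run:
```python
from h import *
delta([.59,.30,.31],yawdown(.404))
```

```text
tx -0.4056 ty -0.1267 tz -0.0881  rx -0.0007 ry 0.0017 rz 2.2968
```

Emit:
carry_out:
  commands:
    - {"tz": -0.06, "rz": 0.18}
    - {"tx": -0.05, "ty": -0.015, "tz": -0.088, "rz": 0.36}
    - {"tx": -0.1, "ty": -0.03, "tz": -0.088, "rz": 0.55}
    - {"tx": -0.15, "ty": -0.045, "tz": -0.088, "rz": 0.73}
    - {"tx": -0.2, "ty": -0.06, "tz": -0.088, "rz": 0.91}
    - {"tx": -0.25, "ty": -0.075, "tz": -0.088, "rz": 1.1}
    - {"tx": -0.3, "ty": -0.09, "tz": -0.088, "rz": 1.28}
    - {"tx": -0.35, "ty": -0.11, "tz": -0.088, "rz": 1.46}
    - {"tx": -0.38, "ty": -0.12, "tz": -0.088, "rz": 1.65}
    - {"tx": -0.4, "ty": -0.127, "tz": -0.088, "rz": 1.83}
    - {"tx": -0.405, "ty": -0.127, "tz": -0.088, "rz": 2.01}
    - {"tx": -0.405, "ty": -0.127, "tz": -0.088, "rz": 2.18}

```text
invalid input
```

Emit:
carry_out:
  commands:
    - {"rz": 0.115}
    - {"rz": 0.115}
    - {"rz": 0.115}

```text
invalid input
```

Run:
```python
from h import *
s=ctrl.get_state();print(s["time"],s["position"],s["joint_positions"].round(2),s["qd"].round(3))
im,ci=grab("wrist","w1"); np.savez("w1.npz",R=ci["R"],t=ci["t"],intrinsics=ci["intrinsics"])
```

```text
0.15 [0.27718214 0.58747729 0.22170982] [-1.12  0.32 -0.07  1.45  0.02  1.37 -0.06] [ 0.001 -0.002 -0.001 -0.003  0.     0.    -0.001]
```

View pics/w1.png

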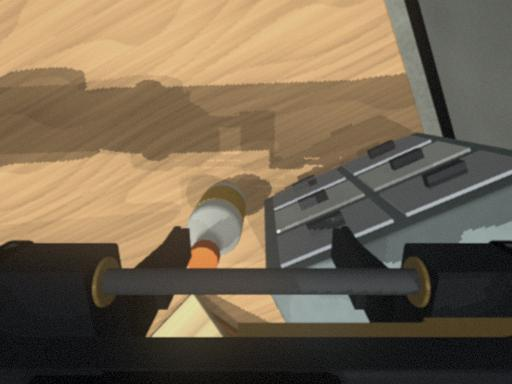

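Emit:
carry_out:
  commands:
    - {"tx": 0, "ty": 0, "tz": -0.06, "rx": 0, "ry": 0, "rz": 0.18, "jaw": 1}
    - {"tx": -0.05, "ty": -0.015, "tz": -0.088, "rx": 0, "ry": 0, "rz": 0.36, "jaw": 1}
    - {"tx": -0.1, "ty": -0.03, "tz": -0.088, "rx": 0, "ry": 0, "rz": 0.55, "jaw": 1}
    - {"tx": -0.15, "ty": -0.045, "tz": -0.088, "rx": 0, "ry": 0, "rz": 0.73, "jaw": 1}
    - {"tx": -0.2, "ty": -0.06, "tz": -0.088, "rx": 0, "ry": 0, "rz": 0.91, "jaw": 1}
    - {"tx": -0.25, "ty": -0.075, "tz": -0.088, "rx": 0, "ry": 0, "rz": 1.1, "jaw": 1}
    - {"tx": -0.3, "ty": -0.09, "tz": -0.088, "rx": 0, "ry": 0, "rz": 1.28, "jaw": 1}
    - {"tx": -0.35, "ty": -0.11, "tz": -0.088, "rx": 0, "ry": 0, "rz": 1.46, "jaw": 1}
    - {"tx": -0.38, "ty": -0.12, "tz": -0.088, "rx": 0, "ry": 0, "rz": 1.65, "jaw": 1}
    - {"tx": -0.4, "ty": -0.127, "tz": -0.088, "rx": 0, "ry": 0, "rz": 1.83, "jaw": 1}
    - {"tx": -0.405, "ty": -0.127, "tz": -0.088, "rx": 0, "ry": 0, "rz": 2.01, "jaw": 1}
    - {"tx": -0.405, "ty": -0.127, "tz": -0.088, "rx": 0, "ry": 0, "rz": 2.18, "jaw": 1}

```text
time: 1.7
position: [0.5899, 0.2994, 0.3101]
tool_rot: [3.038, 0.798, -0.001]
ft_force: [-0.5, 0.2, -0.3]
grip_width: 1.004
```

Emit:
carry_out:
  commands:
    - {"tx": 0, "ty": 0, "tz": 0, "rx": 0, "ry": 0, "rz": 0.11, "jaw": 1}
    - {"tx": 0, "ty": 0, "tz": 0, "rx": 0, "ry": 0, "rz": 0.11, "jaw": 1}

```text
time: 1.95
position: [0.5893, 0.3002, 0.3103]
tool_rot: [3.075, 0.643, -0.001]
ft_force: [-0.3, -0.1, -0.8]
grip_width: 0.995
```

Run:
```python
from h import *
s=ctrl.get_state();print(s["time"],s["position"],s["joint_positions"].round(2),s["qd"].round(3))
im,ci=grab("wrist","w1"); np.savez("w1.npz",R=ci["R"],t=ci["t"],intrinsics=ci["intrinsics"])
grab("top","top1")
```

```text
1.95 [0.5893083  0.30023332 0.31026581] [-0.83  0.34  0.43  1.29 -0.14  1.54 -1.57] [ 0.004 -0.002 -0.01  -0.     0.002  0.001  0.039]
```

View pics/w1.png

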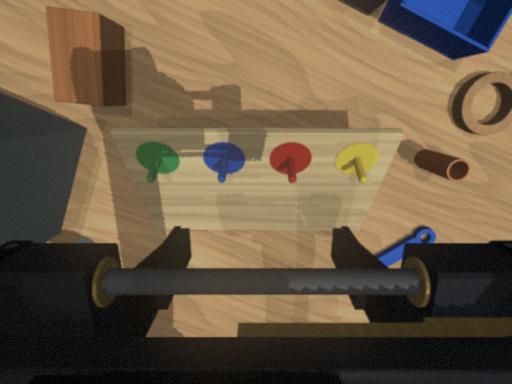

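Emit:
carry_out:
  commands:
    - {"tx": -0.04, "ty": 0.05, "tz": -0.02, "rx": 0, "ry": 0, "rz": 0, "jaw": 1}
    - {"tx": -0.08, "ty": 0.1, "tz": -0.03, "rx": 0, "ry": 0, "rz": 0, "jaw": 1}
    - {"tx": -0.08, "ty": 0.1, "tz": -0.03, "rx": 0, "ry": 0, "rz": 0, "jaw": 1}
    - {"tx": -0.08, "ty": 0.1, "tz": -0.03, "rx": 0, "ry": 0, "rz": 0, "jaw": 1}

```text
time: 2.55
position: [0.5561, 0.1766, 0.3411]
tool_rot: [-3.074, -0.641, -0.002]
ft_force: [-0.2, 0.4, -0.3]
grip_width: 1.0
```

Run:
```python
from h import *
s=ctrl.get_state();print(s["time"],s["position"],s["joint_positions"].round(2),s["qd"].round(3))
im,ci=grab("wrist","w2"); np.savez("w2.npz",R=ci["R"],t=ci["t"],intrinsics=ci["intrinsics"])
a=cv2.imread("pics/w1.png")[110:240,100:410];cv2.imwrite("pics/w1z.png",cv2.resize(a,None,fx=2.5,fy=2.5))
```

```text
2.55 [0.55607209 0.17659332 0.34110623] [-0.77  0.15  0.48  1.44 -0.07  1.56 -1.45] [-0.021  0.035 -0.034 -0.008 -0.012 -0.004 -0.006]
```

View pics/w2.png

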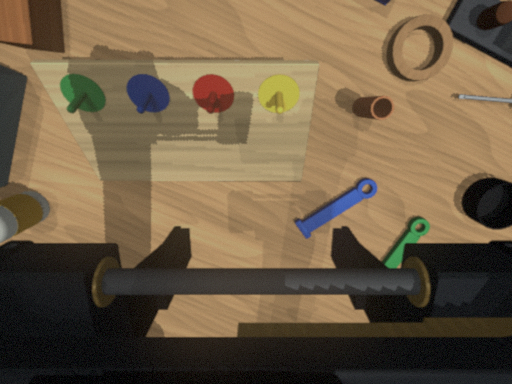

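View pics/w1z.png

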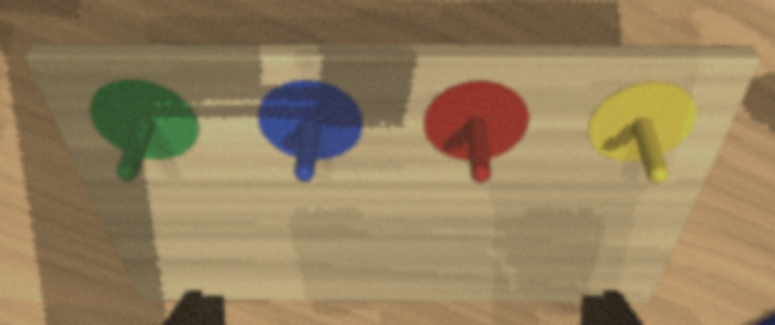

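```bash
cat > rack2.py <<'E'
from h import *
from scipy.optimize import least_squares
def disc(im,c,box):
    h=cv2.cvtColor(im,cv2.COLOR_RGB2HSV);H=h[...,0].astype(int);S=h[...,1]
    rng={"red":(H<9)|(H>170),"yellow":(H>22)&(H<36),"blue":(H>100)&(H<128),"green":(H>50)&(H<95)}[c]
    m=(rng&(S>130)).astype(np.uint8);mm=np.zeros_like(m);x0,y0,x1,y1=box;mm[y0:y1,x0:x1]=m[y0:y1,x0:x1]
    mm=cv2.morphologyEx(mm,cv2.MORPH_CLOSE,np.ones((5,5)))
    k=13 if box[2]-box[0]>250 else 7
    mm=cv2.morphologyEx(mm,cv2.MORPH_OPEN,cv2.getStructuringElement(cv2.MORPH_ELLIPSE,(k,k)))
    cnt=max(cv2.findContours(mm,cv2.RETR_EXTERNAL,cv2.CHAIN_APPROX_NONE)[0],key=cv2.contourArea)
    return cv2.fitEllipse(cnt)
ld=lambda n:cv2.cvtColor(cv2.imread(f"pics/{n}.png"),cv2.COLOR_BGR2RGB)
views=[(ld("w1"),dict(np.load("w1.npz")),(110,120,410,225)),(ld("w2"),dict(np.load("w2.npz")),(30,55,325,185)),(ld("top0"),camera_info("top"),(95,135,210,195)),(ld("side0"),camera_info("side"),(185,235,245,375))]
off={"green":None}
obs=[]
order=["green","blue","red","yellow"]
for c in order:
    es=[disc(im,c,b) for im,ci,b in views]
    print(c,[tuple(np.round(e[0],1)) for e in es],[tuple(np.round(e[1],0)) for e in es])
    p,r=tri([(views[i][1],es[i][0]) for i in (0,1)]);p2,r2=tri([(views[i][1],es[i][0]) for i in (2,3)]);p4,r4=tri([(views[i][1],es[i][0]) for i in range(4)])
    print("  w",p.round(4),np.round(r,4)," ts",p2.round(4),np.round(r2,4)," all",p4.round(4),np.round(r4,4))
    obs+=[(c,i,np.array(es[i][0])) for i in range(4)]
def model(q):
    x,y,z0,yaw,t=q
    X=np.array([np.cos(yaw),np.sin(yaw),0]);Y=np.array([-np.sin(yaw),np.cos(yaw),0]);Z=np.array([0,0,1.])
    u=np.cos(t)*X+np.sin(t)*Z;n=-np.sin(t)*X+np.cos(t)*Z;o=np.array([x,y,z0])
    return o,X,Y,u,n
yo=dict(zip(order,[.1275,.0425,-.0425,-.1275]))
def res(q,idx):
    o,X,Y,u,n=model(q);e=[]
    for c,i,uv in obs:
        if i not in idx: continue
        p=o+.165*u+yo[c]*Y; co,d=ray(views[i][1],uv); e+=list((np.eye(3)-np.outer(d,d))@(p-co)*1000)
    return np.array(e)
for idx in [(0,1),(2,3),(0,1,2,3)]:
    f=least_squares(lambda v:res([v[0],v[1],v[3],v[2],.55],idx),[.47,.25,.4,.016]);print(idx,f.x.round(4),"rms mm",np.sqrt(np.mean(f.fun**2)).round(2))
    f=least_squares(lambda v:res([v[0],v[1],.016,v[2],.55],idx),[.47,.25,.4]);print("   fixed z",f.x.round(4),"rms mm",np.sqrt(np.mean(f.fun**2)).round(2))
E
python3 rack2.py
```

```text
Traceback (most recent call last):
  File "rack2.py", line 18, in <module>
    es=[disc(im,c,b) for im,ci,b in views]
        ~~~~^^^^^^^^
  File "rack2.py", line 10, in disc
    cnt=max(cv2.findContours(mm,cv2.RETR_EXTERNAL,cv2.CHAIN_APPROX_NONE)[0],key=cv2.contourArea)
ValueError: max() iterable argument is empty
```

Run:
```python
from h import *
for n,pts in [("w1",[(158,155),(175,160),(222,152),(290,150),(350,150)]),("w2",[(85,85),(150,88),(212,88),(280,85)]),("side0",[(217,345),(198,250)]),("top0",[(108,175),(183,144)])]:
    h=cv2.cvtColor(cv2.imread(f"pics/{n}.png"),cv2.COLOR_BGR2HSV)
    print(n,[h[y,x] for x,y in pts])
```

```text
w1 [array([ 57, 107,  86], dtype=uint8), array([ 63, 127, 129], dtype=uint8), array([115, 132, 106], dtype=uint8), array([  3, 183, 148], dtype=uint8), array([ 26, 160, 188], dtype=uint8)]
w2 [array([ 56, 114,  83], dtype=uint8), array([114, 119,  94], dtype=uint8), array([  3, 181, 156], dtype=uint8), array([ 28, 152, 188], dtype=uint8)]
side0 [array([ 67, 147, 118], dtype=uint8), array([ 27, 152, 184], dtype=uint8)]
top0 [array([ 69, 194, 117], dtype=uint8), array([ 29, 245, 161], dtype=uint8)]
```

```bash
sed -i 's/S>130/S>{"red":120,"yellow":115,"blue":70,"green":70}[c]/; s/(H>50)&(H<95)/(H>42)\&(H<95)/' rack2.py; python3 rack2.py
```

```text
green [(np.float64(157.2), np.float64(157.6)), (np.float64(82.0), np.float64(92.7)), (np.float64(111.4), np.float64(178.9)), (np.float64(221.0), np.float64(351.9))] [(np.float64(30.0), np.float64(42.0)), (np.float64(31.0), np.float64(48.0)), (np.float64(15.0), np.float64(17.0)), (np.float64(21.0), np.float64(24.0))]
  w [0.5508 0.4276 0.1061] [0. 0.]  ts [0.5487 0.4269 0.1029] [0.0008 0.0008]  all [0.5494 0.4278 0.1034] [0.0007 0.0015 0.001  0.0017]
blue [(np.float64(223.6), np.float64(157.7)), (np.float64(147.6), np.float64(92.9)), (np.float64(136.8), np.float64(168.6)), (np.float64(213.1), np.float64(315.2))] [(np.float64(30.0), np.float64(40.0)), (np.float64(33.0), np.float64(44.0)), (np.float64(15.0), np.float64(17.0)), (np.float64(19.0), np.float64(22.0))]
  w [0.5842 0.35   0.1046] [0. 0.]  ts [0.5824 0.3486 0.103 ] [0.0009 0.0009]  all [0.5832 0.3495 0.1029] [0.0009 0.0014 0.0009 0.0019]
red [(np.float64(290.1), np.float64(158.0)), (np.float64(212.8), np.float64(92.9)), (np.float64(161.8), np.float64(158.5)), (np.float64(206.0), np.float64(282.5))] [(np.float64(30.0), np.float
[... 323 characters left out ...]
oat64(278.2), np.float64(93.3)), (np.float64(186.9), np.float64(148.1)), (np.float64(199.6), np.float64(253.3))] [(np.float64(31.0), np.float64(43.0)), (np.float64(38.0), np.float64(41.0)), (np.float64(16.0), np.float64(17.0)), (np.float64(17.0), np.float64(20.0))]
  w [0.6515 0.194  0.1054] [0.0001 0.0001]  ts [0.6499 0.1924 0.1039] [0.0013 0.0013]  all [0.6508 0.1929 0.1031] [0.0005 0.0013 0.0008 0.0022]
(0, 1) [0.4719 0.2553 0.4072 0.0188] rms mm 0.09
   fixed z [0.4716 0.2555 0.4073] rms mm 0.45
(2, 3) [0.47   0.2538 0.4077 0.0173] rms mm 0.57
   fixed z [0.4703 0.2537 0.4078] rms mm 0.64
(0, 1, 2, 3) [0.4709 0.2546 0.4074 0.0172] rms mm 0.79
   fixed z [0.471  0.2546 0.4075] rms mm 0.83
```

```bash
cat >> h.py <<'E'
def stickmask(im,c,loose=True):
    h=cv2.cvtColor(im,cv2.COLOR_RGB2HSV);H=h[...,0].astype(int);S=h[...,1];V=h[...,2]
    rng={"red":(H<9)|(H>170),"yellow":(H>22)&(H<36),"blue":(H>100)&(H<128),"green":(H>48)&(H<95)}[c]
    return (rng&(S>{"red":130,"yellow":140,"blue":110,"green":90}[c])&(V>40)).astype(np.uint8)
def stick(im,ci,c,near=None,z=.014,verbose=1):
    """find stick on the bench: eye hole -> (eye xy, heading, grip-centre xy)"""
    m=stickmask(im,c); out=[]
    cn,hi=cv2.findContours(m,cv2.RETR_CCOMP,cv2.CHAIN_APPROX_NONE)
    if hi is None: return None
    for k,ct in enumerate(cn):
        if hi[0][k][3]>=0 or cv2.contourArea(ct)<120: continue
        mm=np.zeros_like(m);cv2.drawContours(mm,[ct],-1,1,-1);ys,xs=np.nonzero(mm)
        P=np.array([onz(ci,(x,y),z)[:2] for x,y in zip(xs,ys)])
        L=P-P.mean(0);w,V=np.linalg.eigh(L.T@L);a=L@V[:,1];ln=np.ptp(a)
        holes=[j for j in range(len(cn)) if hi[0][j][3]==k and cv2.contourArea(cn[j])>4]
        if not (.10<ln<.18): continue
        if near is not None and np.linalg.norm(P.mean(0)-near)>.12: continue
        if holes:
            j=max(holes,key=lambda j:cv2.contourArea(cn[j]));hm=np.zeros_like(m);cv2.drawContours(hm,[cn[j]],-1,1,-1)
            hm=hm&(1-m);M=cv2.moments(hm,True);euv=(M["m10"]/M["m00"],M["m01"]/M["m00"])
            e=onz(ci,euv,z)[:2]
        else:
            euv=None;d=V[:,1];
            # narrower-spread end = eye ring
            e=None
        if e is None: out.append((None,None,P.mean(0),ln,None));continue
        d=P.mean(0)-e;d/=np.linalg.norm(d)
        for _ in range(4):
            s=(P-e)@d;q=P[(s>.025)&(s<.09)];Lq=q-q.mean(0);w,V=np.linalg.eigh(Lq.T@Lq);dn=V[:,1];d=dn*np.sign(dn@d)
        # refine eye lateral not changed; heading = from grip to eye
        hd=np.arctan2(-d[1],-d[0]);off=(q.mean(0)-e)@np.array([-d[1],d[0]])
        out.append((e,hd,e+.065*d,ln,euv,off))
    return out
E
python3 - <<'E'
from h import *
ld=lambda n:cv2.cvtColor(cv2.imread(f"pics/{n}.png"),cv2.COLOR_BGR2RGB)
for nm,ci in [("top0",camera_info("top")),("side0",camera_info("side")),("w2",dict(np.load("w2.npz")))]:
    for c in ["blue","green","yellow","red"]:
        for r in stick(ld(nm),ci,c) or []: print(nm,c,[None if v is None else np.round(v,4) for v in r])
E
```

```text
top0 blue [array([ 0.5727, -0.0187]), np.float64(-0.5406), array([0.5169, 0.0148]), np.float64(0.1554), array([253.087 , 178.2174]), np.float64(-0.0002)]
top0 blue [None, None, array([0.8913, 0.166 ]), np.float64(0.1578), None]
top0 blue [None, None, array([0.8921, 0.4629]), np.float64(0.1784), None]
top0 green [array([ 0.5468, -0.1435]), np.float64(-0.1012), array([ 0.4821, -0.137 ]), np.float64(0.1563), array([290., 186.]), np.float64(0.0011)]
top0 yellow [array([ 0.4861, -0.2685]), np.float64(-0.8298), array([ 0.4422, -0.2205]), np.float64(0.1585), array([327.4667, 204.1333]), np.float64(-0.0001)]
top0 red [array([ 0.4208, -0.3661]), np.float64(-0.5226), array([ 0.3645, -0.3337]), np.float64(0.158), array([357.4118, 223.8824]), np.float64(-0.0001)]
top0 red [None, None, array([ 0.8159, -0.2197]), np.float64(0.1025), None]
side0 blue [None, None, array([0.8921, 0.4409]), np.float64(0.153), None]
side0 blue [array([ 0.5717, -0.0143]), np.float64(-0.5458), array([0.5161, 0.0194]), np.float64(0.1562), array([243.8333, 215.0833]), np.float64(-0.0005)]
side0 green [array([ 0.5463, -0.1385]), np.float64(-0.1087), array([ 0.4817, -0.1314]), np.float64(0.1545), array([258. , 185.5]), np.float64(0.0)]
side0 yellow [array([ 0.4842, -0.2617]), np.float64(-0.8342), array([ 0.4405, -0.2136]), np.float64(0.16), array([281.5, 160.5]), np.float64(-0.0015)]
side0 red [None, None, array([ 0.8154, -0.2201]), np.float64(0.119), None]
side0 red [None, None, array([ 0.3692, -0.3287]), np.float64(0.1592), None]
w2 blue [array([ 0.5746, -0.0171]), np.float64(-0.5348), array([0.5187, 0.0161]), np.float64(0.1541), array([366.4872, 188.1667]), np.float64(-0.0003)]
w2 green [array([ 0.5493, -0.1401]), np.float64(-0.0469), array([ 0.4844, -0.137 ]), np.float64(0.1137), array([418.45, 226.15]), np.float64(-0.004)]
```

Run:
```python
from h import *
delta([.518,.016,.12],yawdown(-.537))
```

```text
tx -0.0997 ty 0.1334 tz 0.2202  rx -0.0011 ry 0.0002 rz 0.9501
```

Emit:
carry_out:
  commands:
    - {"tx": -0.02, "ty": 0.04, "tz": 0.02, "rx": 0, "ry": 0, "rz": 0.17, "jaw": 0.65}
    - {"tx": -0.05, "ty": 0.08, "tz": 0.05, "rx": 0, "ry": 0, "rz": 0.35, "jaw": 0.65}
    - {"tx": -0.08, "ty": 0.115, "tz": 0.09, "rx": 0, "ry": 0, "rz": 0.53, "jaw": 0.65}
    - {"tx": -0.1, "ty": 0.133, "tz": 0.13, "rx": 0, "ry": 0, "rz": 0.71, "jaw": 0.65}
    - {"tx": -0.1, "ty": 0.133, "tz": 0.17, "rx": 0, "ry": 0, "rz": 0.88, "jaw": 0.65}
    - {"tx": -0.1, "ty": 0.133, "tz": 0.21, "rx": 0, "ry": 0, "rz": 0.95, "jaw": 0.65}
    - {"tx": -0.1, "ty": 0.133, "tz": 0.22, "rx": 0, "ry": 0, "rz": 0.95, "jaw": 0.65}
    - {"tx": -0.1, "ty": 0.133, "tz": 0.22, "rx": 0, "ry": 0, "rz": 0.95, "jaw": 0.65}

```text
time: 3.6
position: [0.5177, 0.0157, 0.1204]
tool_rot: [3.028, -0.832, -0.001]
ft_force: [0.3, -0.8, 0.3]
grip_width: 0.648
```

```bash
cat > look.py <<'E'
import sys
from h import *
c,name=sys.argv[1],sys.argv[2]
p,R=toolpose();s=ctrl.get_state();print("t",s["time"],"p",p.round(4),"j",s["joint_positions"].round(2))
im,ci=grab("wrist",name)
np.savez(name+".npz",R=ci["R"],t=ci["t"],intrinsics=ci["intrinsics"])
for r in stick(im,ci,c) or []:
    print([None if v is None else np.round(v,4) for v in r])
    if r[0] is not None:
        print("grip in tool:",R.inv().apply(np.r_[r[2],.0]-p).round(4)); delta(np.r_[r[2],.0015],yawdown(r[1]))
E
python3 look.py blue b1
```

```text
t 3.6 p [0.5177 0.0157 0.1204] j [-0.66  0.13  0.62  1.92 -0.08  1.12 -2.11]
[array([ 0.5747, -0.0185]), np.float64(-0.5435), array([0.5191, 0.0151]), np.float64(0.1542), array([261.1462, 120.9532]), np.float64(0.0001)]
grip in tool: [ 0.0015 -0.0003  0.1204]
tx 0.0006 ty 0.0001 tz 0.1200  rx -0.0005 ry -0.0011 rz 0.0068
```

View pics/b1.png

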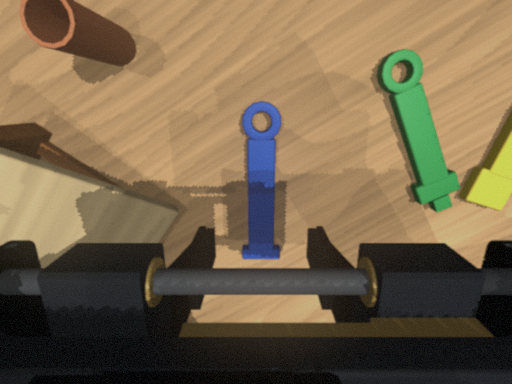

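Run:
```python
from h import *
print(tri([(dict(np.load("w2.npz")),(366.487,188.167)),(dict(np.load("b1.npz")),(261.146,120.953))]))
```

```text
(array([ 0.57443976, -0.0184308 ,  0.01105347]), [np.float64(0.00014285513543003673), np.float64(0.000142855135430032)])
```

Emit:
carry_out:
  commands:
    - {"tx": 0.001, "ty": 0, "tz": 0.05, "rx": 0, "ry": 0, "rz": 0.007, "jaw": 0.65}
    - {"tx": 0.001, "ty": 0, "tz": 0.09, "rx": 0, "ry": 0, "rz": 0.007, "jaw": 0.65}
    - {"tx": 0.001, "ty": 0, "tz": 0.11, "rx": 0, "ry": 0, "rz": 0.007, "jaw": 0.65}
    - {"tx": 0.001, "ty": 0, "tz": 0.118, "rx": 0, "ry": 0, "rz": 0.007, "jaw": 0.65}
    - {"tx": 0.001, "ty": 0, "tz": 0.118, "rx": 0, "ry": 0, "rz": 0.007, "jaw": 0.2}
    - {"tx": 0.001, "ty": 0, "tz": 0.118, "rx": 0, "ry": 0, "rz": 0.007, "jaw": 0.1}
    - {"tx": 0.001, "ty": 0, "tz": 0.118, "rx": 0, "ry": 0, "rz": 0.007, "jaw": 0.1}
    - {"tx": 0.001, "ty": 0, "tz": 0.118, "rx": 0, "ry": 0, "rz": 0.007, "jaw": 0.1}
  grip_force: 25

```text
time: 4.65
position: [0.5189, 0.0144, 0.0032]
tool_rot: [-3.024, 0.847, -0.002]
ft_force: [-0.3, -0.7, 3.0]
grip_width: 0.296
```

```bash
cat > place.py <<'E'
import sys
from h import *
O=np.array([.4717,.2554,.0165]);YAW=.4074;T=.55
X=np.array([np.cos(YAW),np.sin(YAW),0]);Y=np.array([-np.sin(YAW),np.cos(YAW),0]);Z=np.array([0,0,1.])
U=np.cos(T)*X+np.sin(T)*Z;N=-np.sin(T)*X+np.cos(T)*Z
RT=Rn.from_matrix(np.c_[U,-Y,-N])
yo={"green":.1275,"blue":.0425,"red":-.0425,"yellow":-.1275}
def seat(c): return O+.165*U+yo[c]*Y+.007*N
def tcp(c,off,ex=.065,ey=0.,ez=-.004): return seat(c)+off*N-RT.apply([ex,ey,ez])
E
python3 - <<'E'
from place import *
p=tcp("blue",.10);print(p,tcp("blue",0))
delta(p,RT)
E
```

```text
[0.48370493 0.30686917 0.15657875] [0.53169567 0.32757927 0.0713263 ]
tx -0.1818 ty -0.2319 tz -0.1533  rx 0.2614 ry 0.5061 rz -0.9287
```

Emit:
carry_out:
  commands:
    - {"tx": 0, "ty": 0, "tz": -0.05, "rx": 0, "ry": 0, "rz": 0, "jaw": 0.1}
    - {"tx": 0, "ty": 0, "tz": -0.11, "rx": 0, "ry": 0, "rz": 0, "jaw": 0.1}
    - {"tx": 0, "ty": 0, "tz": -0.17, "rx": 0, "ry": 0, "rz": 0, "jaw": 0.1}
    - {"tx": 0, "ty": 0, "tz": -0.21, "rx": 0, "ry": 0, "rz": 0, "jaw": 0.1}
    - {"tx": 0, "ty": 0, "tz": -0.21, "rx": 0, "ry": 0, "rz": 0, "jaw": 0.1}

```text
time: 5.28
position: [0.5205, 0.0143, 0.2162]
tool_rot: [-3.021, 0.846, -0.009]
ft_force: [0.0, -0.3, -1.1]
grip_width: 0.291
```

Run:
```python
from place import *
p=tcp("blue",.10);print(ctrl.get_state()["grip_width"])
delta(p,RT)
```

```text
0.2905568271324238
tx -0.1837 ty -0.2305 tz 0.0601  rx 0.2591 ry 0.5003 rz -0.9292
```

Emit:
carry_out:
  commands:
    - {"tx": -0.025, "ty": -0.033, "tz": 0, "rx": 0.037, "ry": 0.071, "rz": -0.133, "jaw": 0.1}
    - {"tx": -0.052, "ty": -0.066, "tz": 0, "rx": 0.074, "ry": 0.143, "rz": -0.266, "jaw": 0.1}
    - {"tx": -0.079, "ty": -0.099, "tz": 0, "rx": 0.111, "ry": 0.214, "rz": -0.398, "jaw": 0.1}
    - {"tx": -0.105, "ty": -0.132, "tz": 0, "rx": 0.148, "ry": 0.286, "rz": -0.531, "jaw": 0.1}
    - {"tx": -0.131, "ty": -0.165, "tz": 0.01, "rx": 0.185, "ry": 0.357, "rz": -0.664, "jaw": 0.1}
    - {"tx": -0.157, "ty": -0.198, "tz": 0.03, "rx": 0.222, "ry": 0.429, "rz": -0.796, "jaw": 0.1}
    - {"tx": -0.184, "ty": -0.2305, "tz": 0.06, "rx": 0.259, "ry": 0.5, "rz": -0.929, "jaw": 0.1}
    - {"tx": -0.184, "ty": -0.2305, "tz": 0.06, "rx": 0.259, "ry": 0.5, "rz": -0.929, "jaw": 0.1}
    - {"tx": -0.184, "ty": -0.2305, "tz": 0.06, "rx": 0.259, "ry": 0.5, "rz": -0.929, "jaw": 0.1}

```text
time: 6.4
position: [0.4807, 0.3058, 0.1516]
tool_rot: [-2.868, -0.59, -0.795]
ft_force: [-0.1, -0.9, -0.7]
grip_width: 0.297
```

```bash
cat > lookp.py <<'E'
import sys
from place import *
c,name=sys.argv[1],sys.argv[2]
s=ctrl.get_state();p,R=toolpose();print("t",s["time"],"p",p.round(4),"j",s["joint_positions"].round(2),"w",s["grip_width"],"rot err",(R.inv()*RT).as_rotvec().round(4))
im,ci=grab("wrist",name); np.savez(name+".npz",R=ci["R"],t=ci["t"],intrinsics=ci["intrinsics"])
print("seat err to go (tool axes):",R.inv().apply(tcp(c,0)-p).round(4))
sp=seat(c);print("exp seat/tip px",proj(ci,sp).round(1),proj(ci,sp+.034*N).round(1),"exp eye px (face up)",proj(ci,p+R.apply([.065,0,-.011])).round(1))
E
python3 lookp.py blue b2
```

```text
t 6.4 p [0.4807 0.3058 0.1516] j [-0.99 -0.16  0.26  2.22  0.37  0.59 -2.15] w 0.2971542242233288 rot err [ 0.0008  0.0094 -0.0012]
seat err to go (tool axes): [0.0062 0.0001 0.0974]
exp seat/tip px [260.7 117.1] [260.8 119.7] exp eye px (face up) [260.7 138.7]
```

View pics/b2.png

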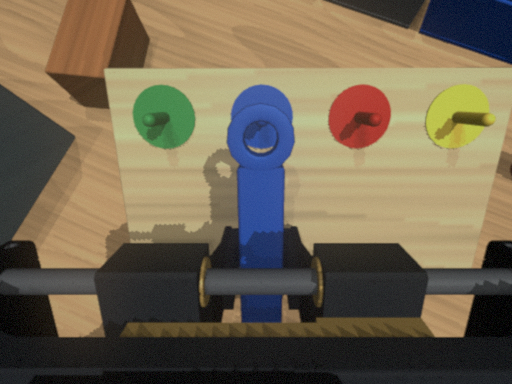

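Emit:
carry_out:
  commands:
    - {"tx": 0.004, "ty": 0, "tz": 0.025, "rx": 0, "ry": 0.009, "rz": 0, "jaw": 0.1}
    - {"tx": 0.006, "ty": 0, "tz": 0.045, "rx": 0, "ry": 0.009, "rz": 0, "jaw": 0.1}
    - {"tx": 0.006, "ty": 0, "tz": 0.045, "rx": 0, "ry": 0.009, "rz": 0, "jaw": 0.1}
    - {"tx": 0.006, "ty": 0, "tz": 0.045, "rx": 0, "ry": 0.009, "rz": 0, "jaw": 0.1}

```text
time: 6.95
position: [0.5076, 0.3177, 0.1183]
tool_rot: [-2.86, -0.588, -0.811]
ft_force: [0.1, 0.9, -0.2]
grip_width: 0.296
```

```bash
python3 lookp.py blue b3; python3 -c "
import cv2;a=cv2.imread('pics/b3.png')[60:200,180:340];cv2.imwrite('pics/b3z.png',cv2.resize(a,None,fx=4,fy=4))"
```

```text
t 6.95 p [0.5076 0.3177 0.1183] j [-0.99 -0.05  0.29  2.21  0.37  0.48 -2.15] w 0.2963126329869274 rot err [-0.0003 -0.0027 -0.002 ]
seat err to go (tool axes): [-0.0025  0.0005  0.0536]
exp seat/tip px [261.2 132.2] [261.3 137.4] exp eye px (face up) [260.7 138.6]
```

View pics/b3z.png

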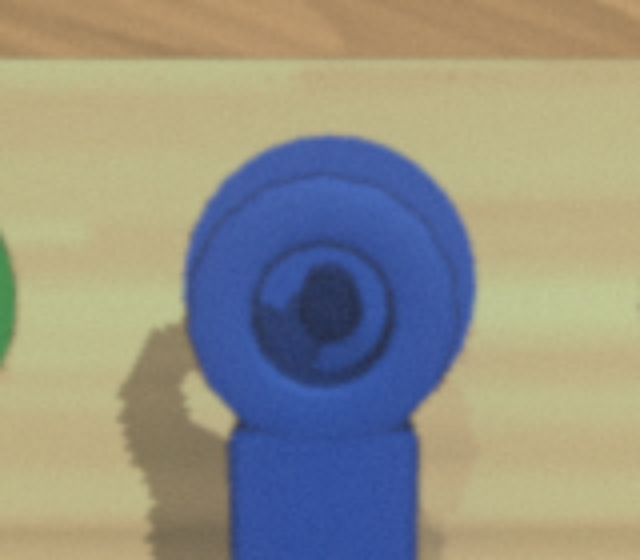

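Emit:
carry_out:
  commands:
    - {"tx": -0.0015, "ty": 0.001, "tz": 0.01, "rx": 0, "ry": 0, "rz": 0, "jaw": 0.1}
    - {"tx": -0.0015, "ty": 0.001, "tz": 0.022, "rx": 0, "ry": 0, "rz": 0, "jaw": 0.1}
    - {"tx": -0.0015, "ty": 0.001, "tz": 0.034, "rx": 0, "ry": 0, "rz": 0, "jaw": 0.1}
    - {"tx": -0.0015, "ty": 0.001, "tz": 0.045, "rx": 0, "ry": 0, "rz": 0, "jaw": 0.1}
    - {"tx": -0.0015, "ty": 0.001, "tz": 0.05, "rx": 0, "ry": 0, "rz": 0, "jaw": 0.1}
    - {"tx": -0.0015, "ty": 0.001, "tz": 0.05, "rx": 0, "ry": 0, "rz": 0, "jaw": 0.1}

```text
time: 7.75
position: [0.5302, 0.3268, 0.0731]
tool_rot: [-2.862, -0.591, -0.808]
ft_force: [-0.4, -0.2, -0.2]
grip_width: 0.298
```

```bash
python3 lookp.py blue b4; python3 -c "
import cv2;a=cv2.imread('pics/b4.png')[60:200,180:340];cv2.imwrite('pics/b4z.png',cv2.resize(a,None,fx=4,fy=4))"
```

```text
t 7.75 p [0.5302 0.3268 0.0731] j [-0.97  0.08  0.3   2.19  0.34  0.36 -2.12] w 0.2975687897355775 rot err [ 0.0001 -0.0006 -0.0003]
seat err to go (tool axes): [ 0.0005 -0.0001  0.0024]
exp seat/tip px [260.5 135.6] [260.4 143.9] exp eye px (face up) [260.7 138.7]
```

View pics/b4z.png

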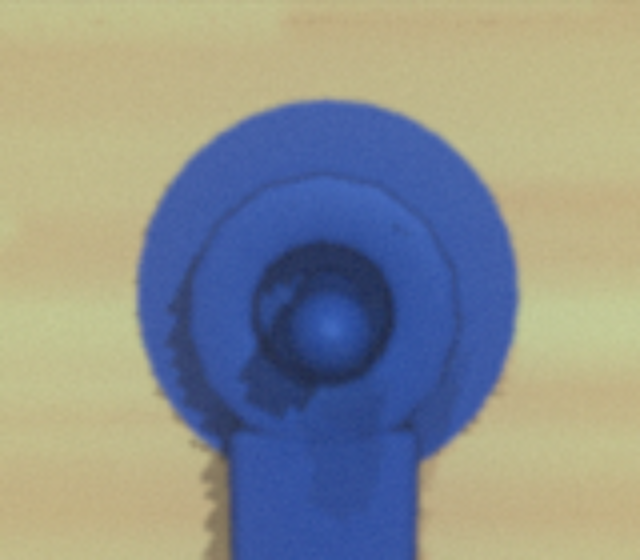

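Emit:
carry_out:
  commands:
    - {"tx": 0, "ty": 0, "tz": 0.002, "rx": 0, "ry": 0, "rz": 0, "jaw": 0.1}
    - {"tx": 0, "ty": 0, "tz": 0.003, "rx": 0, "ry": 0, "rz": 0, "jaw": 0.1}
    - {"tx": 0, "ty": 0, "tz": 0.003, "rx": 0, "ry": 0, "rz": 0, "jaw": 0.1}

```text
time: 8.18
position: [0.5317, 0.3278, 0.0716]
tool_rot: [-2.86, -0.59, -0.81]
ft_force: [-0.8, -1.1, 1.3]
grip_width: 0.294
```

Emit:
carry_out:
  commands:
    - {"tx": 0, "ty": 0, "tz": 0.001, "rx": 0, "ry": 0, "rz": 0, "jaw": 0.1}
    - {"tx": 0, "ty": 0, "tz": 0.001, "rx": 0, "ry": 0, "rz": 0, "jaw": 0.5}
    - {"tx": 0, "ty": 0, "tz": 0.001, "rx": 0, "ry": 0, "rz": 0, "jaw": 0.5}
    - {"tx": 0, "ty": 0, "tz": 0.001, "rx": 0, "ry": 0, "rz": 0, "jaw": 0.5}
    - {"tx": 0, "ty": 0, "tz": -0.03, "rx": 0, "ry": 0, "rz": 0, "jaw": 0.5}
    - {"tx": 0, "ty": 0, "tz": -0.08, "rx": 0, "ry": 0, "rz": 0, "jaw": 0.5}
    - {"tx": 0, "ty": 0, "tz": -0.13, "rx": 0, "ry": 0, "rz": 0, "jaw": 0.5}
    - {"tx": 0, "ty": 0, "tz": -0.13, "rx": 0, "ry": 0, "rz": 0, "jaw": 0.5}

```text
time: 9.18
position: [0.4698, 0.3022, 0.1868]
tool_rot: [-2.853, -0.589, -0.817]
ft_force: [0.0, 0.4, -0.1]
grip_width: 0.503
```

```bash
python3 lookp.py blue b5
python3 - <<'E'
from h import *
im,ci=grab("top","top2")
for c in ["green","yellow","red"]:
    for r in stick(im,ci,c) or []: 
        if r[0] is not None: print(c,[None if v is None else np.round(v,4) for v in r]); delta(np.r_[r[2],.12],yawdown(r[1]))
E
```

```text
t 9.175 p [0.4698 0.3022 0.1868] j [-1.01 -0.25  0.25  2.22  0.39  0.66 -2.16] w 0.5033435650602763 rot err [-0.0046 -0.009  -0.0017]
seat err to go (tool axes): [-0.0045  0.0018  0.1334]
exp seat/tip px [262.4 126.5] [262.4 129.2] exp eye px (face up) [260.7 138.6]
green [array([ 0.5468, -0.1435]), np.float64(-0.1012), array([ 0.4821, -0.137 ]), np.float64(0.1563), array([290., 186.]), np.float64(0.0011)]
tx -0.1698 ty 0.4071 tz -0.0322  rx -0.1419 ry -0.5400 rz 0.4950
yellow [array([ 0.4861, -0.2685]), np.float64(-0.8298), array([ 0.4422, -0.2205]), np.float64(0.1585), array([327.4667, 204.1333]), np.float64(-0.0001)]
tx -0.2291 ty 0.4680 tz -0.0689  rx -0.3426 ry -0.4786 rz 1.2034
red [array([ 0.4208, -0.3661]), np.float64(-0.5247), array([ 0.3645, -0.3336]), np.float64(0.158), array([357.4118, 223.8824]), np.float64(-0.0)]
tx -0.3279 ty 0.5411 tz -0.1299  rx -0.2586 ry -0.5108 rz 0.9071
```

View pics/b5.png

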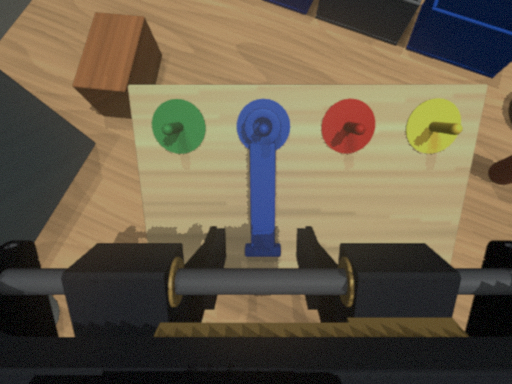

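View pics/top2.png

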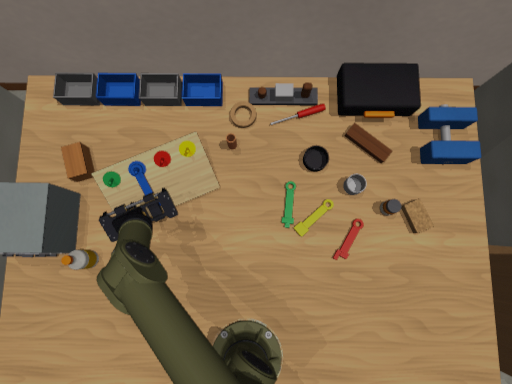

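Emit:
carry_out:
  commands:
    - {"tx": -0.015, "ty": 0.037, "tz": -0.003, "rx": -0.013, "ry": -0.049, "rz": 0.045, "jaw": 0.65}
    - {"tx": -0.034, "ty": 0.081, "tz": -0.006, "rx": -0.028, "ry": -0.108, "rz": 0.099, "jaw": 0.65}
    - {"tx": -0.055, "ty": 0.131, "tz": -0.01, "rx": -0.046, "ry": -0.175, "rz": 0.16, "jaw": 0.65}
    - {"tx": -0.076, "ty": 0.182, "tz": -0.014, "rx": -0.064, "ry": -0.243, "rz": 0.223, "jaw": 0.65}
    - {"tx": -0.097, "ty": 0.233, "tz": -0.018, "rx": -0.081, "ry": -0.31, "rz": 0.284, "jaw": 0.65}
    - {"tx": -0.118, "ty": 0.284, "tz": -0.022, "rx": -0.099, "ry": -0.378, "rz": 0.346, "jaw": 0.65}
    - {"tx": -0.138, "ty": 0.331, "tz": -0.026, "rx": -0.116, "ry": -0.44, "rz": 0.403, "jaw": 0.65}
    - {"tx": -0.156, "ty": 0.374, "tz": -0.03, "rx": -0.13, "ry": -0.497, "rz": 0.455, "jaw": 0.65}
    - {"tx": -0.17, "ty": 0.407, "tz": -0.032, "rx": -0.142, "ry": -0.54, "rz": 0.495, "jaw": 0.65}
    - {"tx": -0.17, "ty": 0.407, "tz": -0.032, "rx": -0.142, "ry": -0.54, "rz": 0.495, "jaw": 0.65}
    - {"tx": -0.17, "ty": 0.407, "tz": -0.032, "rx": -0.142, "ry": -0.54, "rz": 0.495, "jaw": 0.65}

```text
time: 10.65
position: [0.4813, -0.1367, 0.1187]
tool_rot: [3.135, -0.159, -0.004]
ft_force: [-0.1, -0.5, -0.7]
grip_width: 0.648
```

```bash
python3 look.py green g1
```

```text
t 10.65 p [ 0.4813 -0.1367  0.1187] j [-0.65  0.11  0.93  1.97 -0.09  1.11 -1.36]
[array([ 0.549 , -0.1438]), np.float64(-0.0922), array([ 0.4843, -0.1378]), np.float64(0.155), array([260.8443, 119.018 ]), np.float64(0.0001)]
grip in tool: [0.0034 0.0005 0.1186]
tx 0.0032 ty 0.0013 tz 0.1175  rx 0.0014 ry 0.0019 rz -0.0078
```

View pics/g1.png

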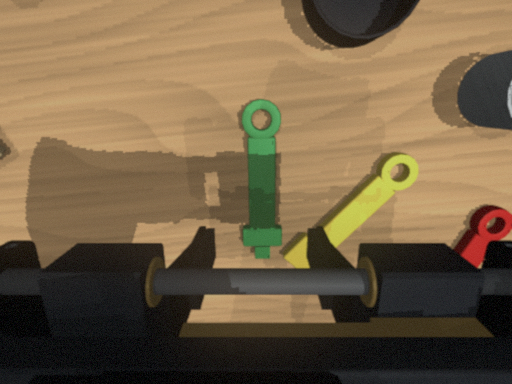

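Emit:
carry_out:
  commands:
    - {"tx": 0.0025, "ty": 0.001, "tz": 0.05, "rx": 0, "ry": 0, "rz": -0.008, "jaw": 0.6}
    - {"tx": 0.0025, "ty": 0.001, "tz": 0.09, "rx": 0, "ry": 0, "rz": -0.008, "jaw": 0.6}
    - {"tx": 0.0025, "ty": 0.001, "tz": 0.108, "rx": 0, "ry": 0, "rz": -0.008, "jaw": 0.6}
    - {"tx": 0.0025, "ty": 0.001, "tz": 0.116, "rx": 0, "ry": 0, "rz": -0.008, "jaw": 0.6}
    - {"tx": 0.0025, "ty": 0.001, "tz": 0.116, "rx": 0, "ry": 0, "rz": -0.008, "jaw": 0.2}
    - {"tx": 0.0025, "ty": 0.001, "tz": 0.116, "rx": 0, "ry": 0, "rz": -0.008, "jaw": 0.1}
    - {"tx": 0.0025, "ty": 0.001, "tz": 0.116, "rx": 0, "ry": 0, "rz": -0.008, "jaw": 0.1}
    - {"tx": 0.0025, "ty": 0.001, "tz": 0.116, "rx": 0, "ry": 0, "rz": -0.008, "jaw": 0.1}
  grip_force: 25

```text
time: 11.7
position: [0.4849, -0.1385, 0.0046]
tool_rot: [3.137, -0.146, 0.001]
ft_force: [-0.9, 0.1, 4.3]
grip_width: 0.295
```

Run:
```python
from place import *
p,R=toolpose();print(p);d=R.inv().apply(np.array([.5486,-.1438,.007])-p);print("eye in tool",d)
```

```text
[ 0.48491829 -0.13848248  0.00459167]
eye in tool [ 0.06390251 -0.00063172 -0.00234659]
```

Emit:
carry_out:
  commands:
    - {"tx": 0, "ty": 0, "tz": -0.05, "rx": 0, "ry": 0, "rz": 0, "jaw": 0.1}
    - {"tx": 0, "ty": 0, "tz": -0.11, "rx": 0, "ry": 0, "rz": 0, "jaw": 0.1}
    - {"tx": 0, "ty": 0, "tz": -0.17, "rx": 0, "ry": 0, "rz": 0, "jaw": 0.1}
    - {"tx": 0, "ty": 0, "tz": -0.2, "rx": 0, "ry": 0, "rz": 0, "jaw": 0.1}
    - {"tx": 0, "ty": 0, "tz": -0.2, "rx": 0, "ry": 0, "rz": 0, "jaw": 0.1}

```text
time: 12.32
position: [0.4859, -0.1384, 0.2061]
tool_rot: [-3.138, 0.146, -0.007]
ft_force: [-0.1, 0.2, -1.1]
grip_width: 0.296
```

```bash
cat > mv.py <<'E'
import sys
from place import *
# mv.py colour off n : print delta and fractions
c=sys.argv[1];off=float(sys.argv[2]);p=tcp(c,off);print(toolpose()[0],"->",p,ctrl.get_state()["grip_width"]);d,r=delta(p,RT)
print("n rows trans",np.linalg.norm(d)/.055,"rot",np.linalg.norm(r)/.18)
E
python3 mv.py green .1
```

```text
[ 0.48594025 -0.13844913  0.20610202] -> [0.45002593 0.38491227 0.15657875] 0.2955478840674702
tx -0.0846 ty -0.5177 tz 0.0494  rx 0.1382 ry 0.5336 rz -0.4874
n rows trans 9.58044757391148 rot 4.087811192981467
```

Emit:
carry_out:
  commands:
    - {"tx": -0.006, "ty": -0.035, "tz": 0, "rx": 0.009, "ry": 0.036, "rz": -0.033, "jaw": 0.1}
    - {"tx": -0.014, "ty": -0.085, "tz": 0, "rx": 0.023, "ry": 0.088, "rz": -0.08, "jaw": 0.1}
    - {"tx": -0.023, "ty": -0.14, "tz": 0, "rx": 0.037, "ry": 0.144, "rz": -0.132, "jaw": 0.1}
    - {"tx": -0.033, "ty": -0.2, "tz": 0, "rx": 0.053, "ry": 0.206, "rz": -0.188, "jaw": 0.1}
    - {"tx": -0.042, "ty": -0.26, "tz": 0, "rx": 0.069, "ry": 0.268, "rz": -0.245, "jaw": 0.1}
    - {"tx": -0.052, "ty": -0.32, "tz": 0, "rx": 0.085, "ry": 0.33, "rz": -0.301, "jaw": 0.1}
    - {"tx": -0.062, "ty": -0.38, "tz": 0.005, "rx": 0.101, "ry": 0.391, "rz": -0.358, "jaw": 0.1}
    - {"tx": -0.072, "ty": -0.438, "tz": 0.015, "rx": 0.117, "ry": 0.451, "rz": -0.412, "jaw": 0.1}
    - {"tx": -0.08, "ty": -0.488, "tz": 0.035, "rx": 0.13, "ry": 0.503, "rz": -0.459, "jaw": 0.1}
    - {"tx": -0.0846, "ty": -0.5177, "tz": 0.0494, "rx": 0.138, "ry": 0.5336, "rz": -0.4874, "jaw": 0.1}
    - {"tx": -0.0846, "ty": -0.5177, "tz": 0.0494, "rx": 0.138, "ry": 0.5336, "rz": -0.4874, "jaw": 0.1}
    - {"tx": -0.0846, "ty": -0.5177, "tz": 0.0494, "rx": 0.138, "ry": 0.5336, "rz": -0.4874, "jaw": 0.1}

```text
time: 13.82
position: [0.4483, 0.3833, 0.1523]
tool_rot: [-2.868, -0.59, -0.797]
ft_force: [0.4, -0.6, -1.2]
grip_width: 0.293
```

```bash
python3 lookp.py green g2
```

```text
t 13.825 p [0.4483 0.3833 0.1523] j [-0.93 -0.08  0.02  2.16  0.44  0.63 -2.38] w 0.29290380684599426 rot err [ 0.0016  0.0082 -0.0014]
seat err to go (tool axes): [ 0.0049 -0.0009  0.0975]
exp seat/tip px [259.4 118.7] [259.3 121.4] exp eye px (face up) [260.7 138.6]
```

View pics/g2.png

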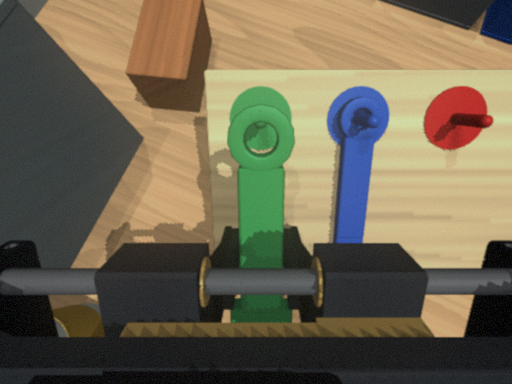

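Emit:
carry_out:
  commands:
    - {"tx": 0.002, "ty": -0.0005, "tz": 0.025, "rx": 0, "ry": 0.008, "rz": 0, "jaw": 0.1}
    - {"tx": 0.004, "ty": -0.0005, "tz": 0.045, "rx": 0, "ry": 0.008, "rz": 0, "jaw": 0.1}
    - {"tx": 0.004, "ty": -0.0005, "tz": 0.045, "rx": 0, "ry": 0.008, "rz": 0, "jaw": 0.1}
    - {"tx": 0.004, "ty": -0.0005, "tz": 0.045, "rx": 0, "ry": 0.008, "rz": 0, "jaw": 0.1}

```text
time: 14.38
position: [0.4731, 0.3956, 0.1183]
tool_rot: [-2.86, -0.588, -0.812]
ft_force: [0.2, 0.2, 0.1]
grip_width: 0.294
```

```bash
python3 lookp.py green g3; python3 -c "
import cv2;a=cv2.imread('pics/g3.png')[60:200,180:340];cv2.imwrite('pics/g3z.png',cv2.resize(a,None,fx=4,fy=4))"
```

```text
t 14.375 p [0.4731 0.3956 0.1183] j [-0.91  0.01  0.03  2.15  0.49  0.53 -2.42] w 0.29449115856239155 rot err [-0.0002 -0.0035 -0.002 ]
seat err to go (tool axes): [-0.0019  0.0007  0.0541]
exp seat/tip px [261.5 131.4] [261.7 136.4] exp eye px (face up) [260.7 138.7]
```

View pics/g3z.png

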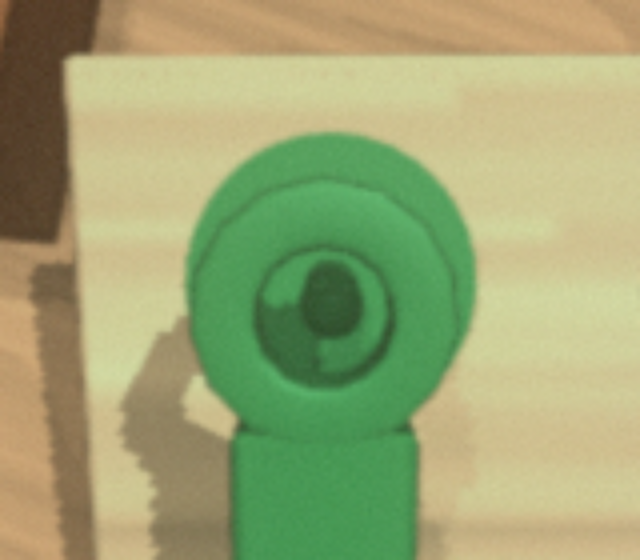

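Emit:
carry_out:
  commands:
    - {"tx": -0.001, "ty": 0.001, "tz": 0.01, "rx": 0, "ry": 0, "rz": 0, "jaw": 0.1}
    - {"tx": -0.001, "ty": 0.001, "tz": 0.022, "rx": 0, "ry": 0, "rz": 0, "jaw": 0.1}
    - {"tx": -0.001, "ty": 0.001, "tz": 0.034, "rx": 0, "ry": 0, "rz": 0, "jaw": 0.1}
    - {"tx": -0.001, "ty": 0.001, "tz": 0.045, "rx": 0, "ry": 0, "rz": 0, "jaw": 0.1}
    - {"tx": -0.001, "ty": 0.001, "tz": 0.05, "rx": 0, "ry": 0, "rz": 0, "jaw": 0.1}
    - {"tx": -0.001, "ty": 0.001, "tz": 0.053, "rx": 0, "ry": 0, "rz": 0, "jaw": 0.1}
    - {"tx": -0.001, "ty": 0.001, "tz": 0.053, "rx": 0, "ry": 0, "rz": 0, "jaw": 0.1}

```text
time: 15.3
position: [0.4971, 0.4053, 0.0722]
tool_rot: [-2.862, -0.59, -0.81]
ft_force: [-10.5, -6.8, 11.3]
grip_width: 0.296
```

```bash
python3 lookp.py green g4; python3 -c "
import cv2;a=cv2.imread('pics/g4.png')[60:200,180:340];cv2.imwrite('pics/g4z.png',cv2.resize(a,None,fx=4,fy=4))"
```

```text
t 15.3 p [0.4971 0.4053 0.0722] j [-0.9   0.13  0.05  2.13  0.56  0.43 -2.48] w 0.296211816194348 rot err [ 0.0011 -0.0014 -0.0006]
seat err to go (tool axes): [0.0004 0.     0.0013]
exp seat/tip px [260.7 136.1] [260.8 144.6] exp eye px (face up) [260.7 138.7]
```

View pics/g4z.png

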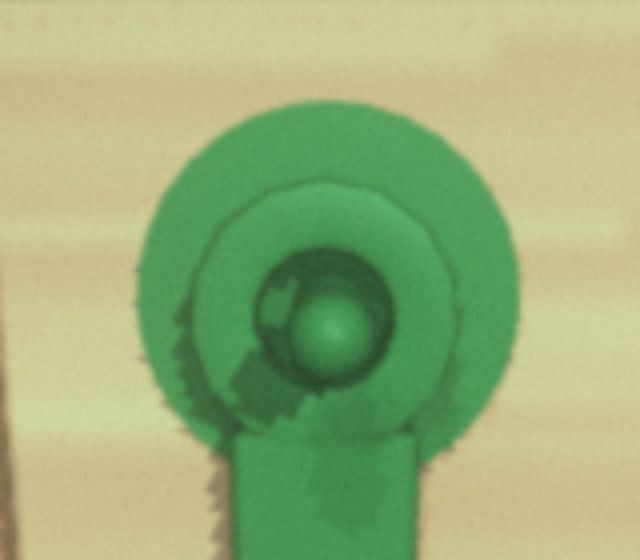

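Emit:
carry_out:
  commands:
    - {"tx": 0, "ty": 0, "tz": -0.001, "rx": 0, "ry": 0, "rz": 0, "jaw": 0.5}
    - {"tx": 0, "ty": 0, "tz": -0.001, "rx": 0, "ry": 0, "rz": 0, "jaw": 0.5}
    - {"tx": 0, "ty": 0, "tz": -0.001, "rx": 0, "ry": 0, "rz": 0, "jaw": 0.5}
    - {"tx": 0, "ty": 0, "tz": -0.03, "rx": 0, "ry": 0, "rz": 0, "jaw": 0.5}
    - {"tx": 0, "ty": 0, "tz": -0.08, "rx": 0, "ry": 0, "rz": 0, "jaw": 0.5}
    - {"tx": 0, "ty": 0, "tz": -0.13, "rx": 0, "ry": 0, "rz": 0, "jaw": 0.5}
    - {"tx": 0, "ty": 0, "tz": -0.13, "rx": 0, "ry": 0, "rz": 0, "jaw": 0.5}

```text
time: 16.23
position: [0.4355, 0.3808, 0.1874]
tool_rot: [-2.852, -0.589, -0.818]
ft_force: [-0.7, 0.5, 0.5]
grip_width: 0.501
```

```bash
python3 lookp.py green g5
python3 - <<'E'
from h import *
im,ci=grab("top","top3")
for c in ["yellow","red"]:
    for r in stick(im,ci,c) or []: 
        if r[0] is not None: print(c,[None if v is None else np.round(v,4) for v in r]); delta(np.r_[r[2]+[.001,0],.12],yawdown(r[1]))
E
```

```text
t 16.225 p [0.4355 0.3808 0.1874] j [-0.93 -0.15 -0.01  2.15  0.42  0.69 -2.36] w 0.5010574112875226 rot err [-0.0048 -0.0099 -0.0014]
seat err to go (tool axes): [-0.0047  0.0026  0.134 ]
exp seat/tip px [263.2 126.7] [263.4 129.3] exp eye px (face up) [260.7 138.7]
yellow [array([ 0.4861, -0.2685]), np.float64(-0.8298), array([ 0.4422, -0.2205]), np.float64(0.1585), array([327.4667, 204.1333]), np.float64(-0.0001)]
tx -0.2284 ty 0.5536 tz -0.0681  rx -0.3430 ry -0.4797 rz 1.2031
red [array([ 0.4208, -0.3661]), np.float64(-0.5247), array([ 0.3645, -0.3336]), np.float64(0.158), array([357.4118, 223.8824]), np.float64(-0.0)]
tx -0.3271 ty 0.6267 tz -0.1292  rx -0.2589 ry -0.5120 rz 0.9068
```

View pics/g5.png

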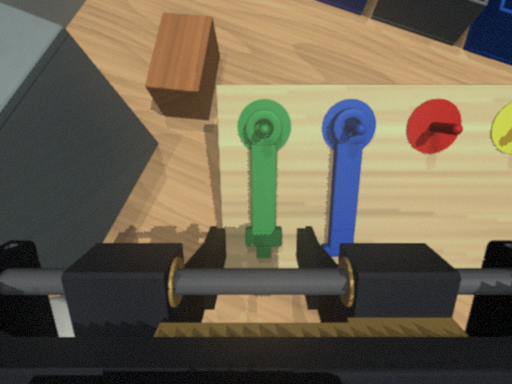

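View pics/top3.png

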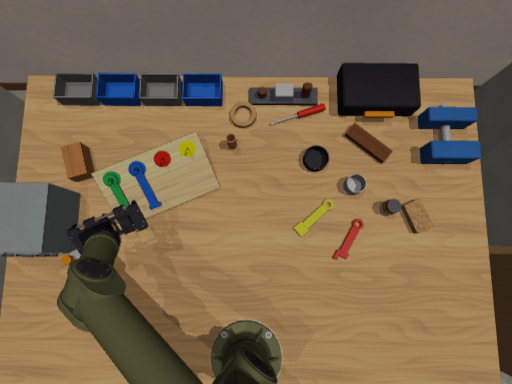

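Emit:
carry_out:
  commands:
    - {"tx": -0.011, "ty": 0.028, "tz": -0.0034, "rx": -0.017, "ry": -0.024, "rz": 0.06, "jaw": 0.65}
    - {"tx": -0.03, "ty": 0.072, "tz": -0.009, "rx": -0.045, "ry": -0.062, "rz": 0.156, "jaw": 0.65}
    - {"tx": -0.053, "ty": 0.127, "tz": -0.016, "rx": -0.079, "ry": -0.11, "rz": 0.277, "jaw": 0.65}
    - {"tx": -0.075, "ty": 0.183, "tz": -0.0225, "rx": -0.113, "ry": -0.158, "rz": 0.397, "jaw": 0.65}
    - {"tx": -0.098, "ty": 0.238, "tz": -0.029, "rx": -0.147, "ry": -0.206, "rz": 0.517, "jaw": 0.65}
    - {"tx": -0.121, "ty": 0.293, "tz": -0.036, "rx": -0.182, "ry": -0.254, "rz": 0.638, "jaw": 0.65}
    - {"tx": -0.144, "ty": 0.349, "tz": -0.043, "rx": -0.216, "ry": -0.302, "rz": 0.758, "jaw": 0.65}
    - {"tx": -0.167, "ty": 0.404, "tz": -0.05, "rx": -0.25, "ry": -0.35, "rz": 0.878, "jaw": 0.65}
    - {"tx": -0.19, "ty": 0.46, "tz": -0.0565, "rx": -0.285, "ry": -0.398, "rz": 0.999, "jaw": 0.65}
    - {"tx": -0.21, "ty": 0.509, "tz": -0.0627, "rx": -0.3156, "ry": -0.441, "rz": 1.107, "jaw": 0.65}
    - {"tx": -0.224, "ty": 0.543, "tz": -0.067, "rx": -0.336, "ry": -0.47, "rz": 1.179, "jaw": 0.65}
    - {"tx": -0.228, "ty": 0.5535, "tz": -0.068, "rx": -0.343, "ry": -0.48, "rz": 1.203, "jaw": 0.65}

```text
time: 17.82
position: [0.4411, -0.2238, 0.1186]
tool_rot: [2.867, -1.276, -0.007]
ft_force: [-0.2, 0.1, -0.3]
grip_width: 0.647
```

Emit:
carry_out:
  commands:
    - {"tx": 0, "ty": 0, "tz": 0, "rx": 0, "ry": 0, "rz": 0, "jaw": 0.65}
    - {"tx": 0, "ty": 0, "tz": 0, "rx": 0, "ry": 0, "rz": 0, "jaw": 0.65}

```text
time: 18.08
position: [0.443, -0.2187, 0.1198]
tool_rot: [2.876, -1.263, -0.003]
ft_force: [0.2, 0.4, -0.1]
grip_width: 0.65
```

```bash
python3 look.py yellow y1
```

```text
t 18.075 p [ 0.443  -0.2187  0.1198] j [-0.04  0.07  0.46  1.97 -0.03  1.11 -1.96]
[array([ 0.4876, -0.2692]), np.float64(-0.84), array([ 0.4442, -0.2208]), np.float64(0.1567), array([262.2957, 119.7674]), np.float64(0.0002)]
grip in tool: [0.0025 0.0004 0.1198]
tx 0.0024 ty 0.0006 tz 0.1186  rx 0.0007 ry 0.0009 rz 0.0128
```

View pics/y1.png

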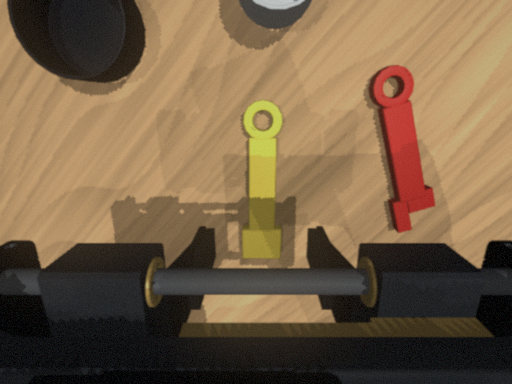

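Emit:
carry_out:
  commands:
    - {"tx": 0.002, "ty": 0.0005, "tz": 0.05, "rx": 0, "ry": 0, "rz": 0.012, "jaw": 0.65}
    - {"tx": 0.002, "ty": 0.0005, "tz": 0.09, "rx": 0, "ry": 0, "rz": 0.012, "jaw": 0.65}
    - {"tx": 0.002, "ty": 0.0005, "tz": 0.109, "rx": 0, "ry": 0, "rz": 0.012, "jaw": 0.65}
    - {"tx": 0.002, "ty": 0.0005, "tz": 0.117, "rx": 0, "ry": 0, "rz": 0.012, "jaw": 0.65}
    - {"tx": 0.002, "ty": 0.0005, "tz": 0.117, "rx": 0, "ry": 0, "rz": 0.012, "jaw": 0.2}
    - {"tx": 0.002, "ty": 0.0005, "tz": 0.117, "rx": 0, "ry": 0, "rz": 0.012, "jaw": 0.1}
    - {"tx": 0.002, "ty": 0.0005, "tz": 0.117, "rx": 0, "ry": 0, "rz": 0.012, "jaw": 0.1}
    - {"tx": 0.002, "ty": 0.0005, "tz": 0.117, "rx": 0, "ry": 0, "rz": 0.012, "jaw": 0.1}
  grip_force: 25

```text
time: 19.12
position: [0.4447, -0.2224, 0.0038]
tool_rot: [2.867, -1.283, 0.001]
ft_force: [-0.1, 0.1, 2.0]
grip_width: 0.293
```

Emit:
carry_out:
  commands:
    - {"tx": 0, "ty": 0, "tz": -0.05, "rx": 0, "ry": 0, "rz": 0, "jaw": 0.1}
    - {"tx": 0, "ty": 0, "tz": -0.11, "rx": 0, "ry": 0, "rz": 0, "jaw": 0.1}
    - {"tx": 0, "ty": 0, "tz": -0.17, "rx": 0, "ry": 0, "rz": 0, "jaw": 0.1}
    - {"tx": 0, "ty": 0, "tz": -0.21, "rx": 0, "ry": 0, "rz": 0, "jaw": 0.1}
    - {"tx": 0, "ty": 0, "tz": -0.21, "rx": 0, "ry": 0, "rz": 0, "jaw": 0.1}

```text
time: 19.75
position: [0.4464, -0.2231, 0.217]
tool_rot: [-2.867, 1.284, -0.011]
ft_force: [-0.2, 0.1, -1.3]
grip_width: 0.294
```

```bash
python3 mv.py yellow .1
```

```text
[ 0.44642023 -0.22307027  0.21696733] -> [0.55106292 0.15078298 0.15657875] 0.2942096098612439
tx -0.2095 ty -0.3269 tz 0.0601  rx 0.3441 ry 0.4687 rz -1.2152
n rows trans 7.143467678432877 rot 7.483978796934729
```

Emit:
carry_out:
  commands:
    - {"tx": -0.014, "ty": -0.022, "tz": 0, "rx": 0.023, "ry": 0.031, "rz": -0.081, "jaw": 0.1}
    - {"tx": -0.037, "ty": -0.058, "tz": 0, "rx": 0.061, "ry": 0.083, "rz": -0.215, "jaw": 0.1}
    - {"tx": -0.065, "ty": -0.101, "tz": 0, "rx": 0.106, "ry": 0.145, "rz": -0.375, "jaw": 0.1}
    - {"tx": -0.093, "ty": -0.145, "tz": 0, "rx": 0.153, "ry": 0.208, "rz": -0.54, "jaw": 0.1}
    - {"tx": -0.121, "ty": -0.189, "tz": 0, "rx": 0.199, "ry": 0.271, "rz": -0.703, "jaw": 0.1}
    - {"tx": -0.149, "ty": -0.233, "tz": 0.005, "rx": 0.245, "ry": 0.334, "rz": -0.866, "jaw": 0.1}
    - {"tx": -0.177, "ty": -0.276, "tz": 0.02, "rx": 0.29, "ry": 0.396, "rz": -1.026, "jaw": 0.1}
    - {"tx": -0.198, "ty": -0.309, "tz": 0.045, "rx": 0.325, "ry": 0.443, "rz": -1.149, "jaw": 0.1}
    - {"tx": -0.2075, "ty": -0.327, "tz": 0.06, "rx": 0.344, "ry": 0.469, "rz": -1.215, "jaw": 0.1}
    - {"tx": -0.2075, "ty": -0.327, "tz": 0.06, "rx": 0.344, "ry": 0.469, "rz": -1.215, "jaw": 0.1}
    - {"tx": -0.2075, "ty": -0.327, "tz": 0.06, "rx": 0.344, "ry": 0.469, "rz": -1.215, "jaw": 0.1}

```text
time: 21.12
position: [0.55, 0.1496, 0.1527]
tool_rot: [-2.863, -0.587, -0.796]
ft_force: [0.4, 0.5, -0.2]
grip_width: 0.297
```

```bash
python3 lookp.py yellow y2
```

```text
t 21.125 p [0.55   0.1496 0.1527] j [-0.48 -0.16  0.2   2.22 -0.08  0.54 -1.38] w 0.2967973167154953 rot err [-0.0028  0.0067 -0.004 ]
seat err to go (tool axes): [ 0.0039 -0.0004  0.0975]
exp seat/tip px [259.8 119.8] [259.6 122.6] exp eye px (face up) [260.7 138.6]
```

View pics/y2.png

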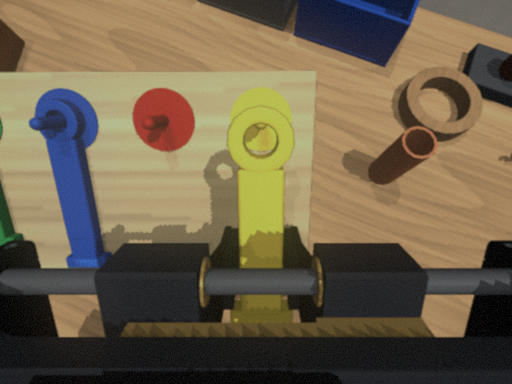

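Emit:
carry_out:
  commands:
    - {"tx": 0.0015, "ty": 0, "tz": 0.025, "rx": 0, "ry": 0.007, "rz": -0.003, "jaw": 0.1}
    - {"tx": 0.003, "ty": 0, "tz": 0.045, "rx": 0, "ry": 0.007, "rz": -0.003, "jaw": 0.1}
    - {"tx": 0.003, "ty": 0, "tz": 0.045, "rx": 0, "ry": 0.007, "rz": -0.003, "jaw": 0.1}
    - {"tx": 0.003, "ty": 0, "tz": 0.045, "rx": 0, "ry": 0.007, "rz": -0.003, "jaw": 0.1}

```text
time: 21.68
position: [0.5741, 0.1603, 0.1169]
tool_rot: [-2.858, -0.591, -0.809]
ft_force: [-0.7, -1.3, -0.4]
grip_width: 0.301
```

```bash
python3 lookp.py yellow y3; python3 -c "
import cv2;a=cv2.imread('pics/y3.png')[60:200,180:340];cv2.imwrite('pics/y3z.png',cv2.resize(a,None,fx=4,fy=4))"
```

```text
t 21.675 p [0.5741 0.1603 0.1169] j [-0.5  -0.06  0.22  2.22 -0.15  0.44 -1.32] w 0.3011009922362644 rot err [-0.003  -0.0023 -0.0002]
seat err to go (tool axes): [-0.0006 -0.0002  0.0532]
exp seat/tip px [260.3 129.8] [260.1 134.6] exp eye px (face up) [260.7 138.7]
```

View pics/y3z.png

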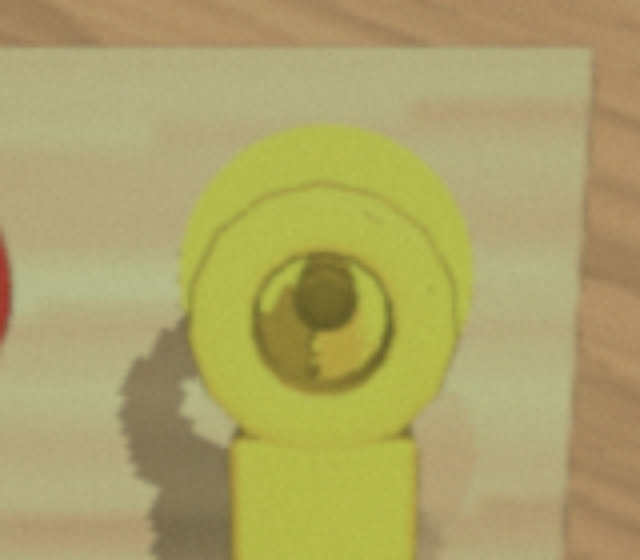

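Emit:
carry_out:
  commands:
    - {"tx": 0.001, "ty": 0, "tz": 0.005, "rx": 0, "ry": 0, "rz": 0, "jaw": 0.1}
    - {"tx": 0.0015, "ty": 0, "tz": 0.015, "rx": 0, "ry": 0, "rz": 0, "jaw": 0.1}
    - {"tx": 0.0015, "ty": 0, "tz": 0.028, "rx": 0, "ry": 0, "rz": 0, "jaw": 0.1}
    - {"tx": 0.0015, "ty": 0, "tz": 0.04, "rx": 0, "ry": 0, "rz": 0, "jaw": 0.1}
    - {"tx": 0.0015, "ty": 0, "tz": 0.048, "rx": 0, "ry": 0, "rz": 0, "jaw": 0.1}
    - {"tx": 0.0015, "ty": 0, "tz": 0.051, "rx": 0, "ry": 0, "rz": 0, "jaw": 0.1}
    - {"tx": 0.0015, "ty": 0, "tz": 0.051, "rx": 0, "ry": 0, "rz": 0, "jaw": 0.1}

```text
time: 22.6
position: [0.5994, 0.172, 0.073]
tool_rot: [-2.858, -0.593, -0.807]
ft_force: [-0.1, 0.0, -0.9]
grip_width: 0.296
```

```bash
python3 lookp.py yellow y4; python3 -c "
import cv2;a=cv2.imread('pics/y4.png')[60:200,180:340];cv2.imwrite('pics/y4z.png',cv2.resize(a,None,fx=4,fy=4))"
```

```text
t 22.6 p [0.5994 0.172  0.073 ] j [-0.5   0.08  0.23  2.19 -0.27  0.34 -1.21] w 0.2955930633246712 rot err [-0.0035 -0.0009  0.0006]
seat err to go (tool axes): [-0.0013  0.0004  0.0012]
exp seat/tip px [261.3 139.3] [261.3 148.5] exp eye px (face up) [260.6 138.7]
```

View pics/y4z.png

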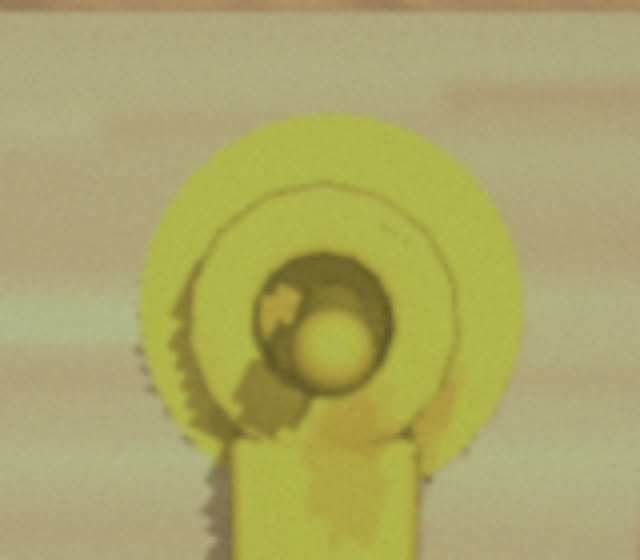

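Emit:
carry_out:
  commands:
    - {"tx": -0.001, "ty": 0, "tz": 0.001, "rx": 0, "ry": 0, "rz": 0, "jaw": 0.1}
    - {"tx": -0.001, "ty": 0, "tz": 0.0025, "rx": 0, "ry": 0, "rz": 0, "jaw": 0.1}
    - {"tx": -0.001, "ty": 0, "tz": 0.0025, "rx": 0, "ry": 0, "rz": 0, "jaw": 0.1}

```text
time: 23.02
position: [0.5995, 0.1721, 0.0723]
tool_rot: [-2.857, -0.592, -0.808]
ft_force: [-15.6, -5.1, 18.8]
grip_width: 0.297
```

Firmly on the board (~25 N). Ease off, release, retract.

Emit:
carry_out:
  commands:
    - {"tx": 0, "ty": 0, "tz": -0.0015, "rx": 0, "ry": 0, "rz": 0, "jaw": 0.1}
    - {"tx": 0, "ty": 0, "tz": -0.0015, "rx": 0, "ry": 0, "rz": 0, "jaw": 0.5}
    - {"tx": 0, "ty": 0, "tz": -0.0015, "rx": 0, "ry": 0, "rz": 0, "jaw": 0.5}
    - {"tx": 0, "ty": 0, "tz": -0.0015, "rx": 0, "ry": 0, "rz": 0, "jaw": 0.5}
    - {"tx": 0, "ty": 0, "tz": -0.03, "rx": 0, "ry": 0, "rz": 0, "jaw": 0.5}
    - {"tx": 0, "ty": 0, "tz": -0.08, "rx": 0, "ry": 0, "rz": 0, "jaw": 0.5}
    - {"tx": 0, "ty": 0, "tz": -0.12, "rx": 0, "ry": 0, "rz": 0, "jaw": 0.5}
    - {"tx": 0, "ty": 0, "tz": -0.12, "rx": 0, "ry": 0, "rz": 0, "jaw": 0.5}

```text
time: 24.02
position: [0.5435, 0.1471, 0.1767]
tool_rot: [-2.854, -0.592, -0.817]
ft_force: [0.5, 0.4, 0.5]
grip_width: 0.5
```

```bash
python3 lookp.py yellow y5
python3 - <<'E'
from h import *
im,ci=grab("top","top4")
for c in ["red"]:
    for r in stick(im,ci,c) or []: 
        if r[0] is not None: print(c,[None if v is None else np.round(v,4) for v in r]); delta(np.r_[r[2]+[.002,0],.12],yawdown(r[1]))
E
```

```text
t 24.025 p [0.5435 0.1471 0.1767] j [-0.51 -0.22  0.23  2.22 -0.04  0.58 -1.41] w 0.4999777525060723 rot err [-0.0034 -0.0079  0.0004]
seat err to go (tool axes): [-0.0043  0.      0.1215]
exp seat/tip px [260.7 127.3] [260.6 130.2] exp eye px (face up) [260.7 138.7]
red [array([ 0.4208, -0.3661]), np.float64(-0.5247), array([ 0.3645, -0.3336]), np.float64(0.158), array([357.4118, 223.8824]), np.float64(-0.0)]
tx -0.3275 ty 0.3710 tz -0.1407  rx -0.2602 ry -0.5092 rz 0.9093
```

View pics/y5.png

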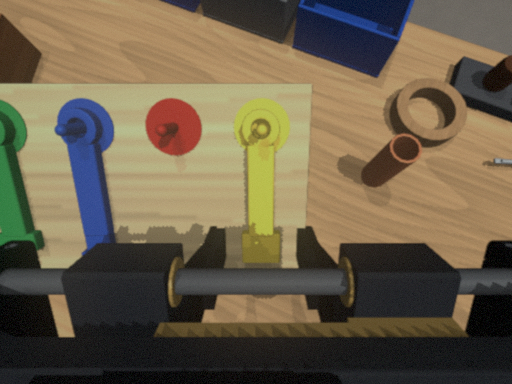

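View pics/top4.png

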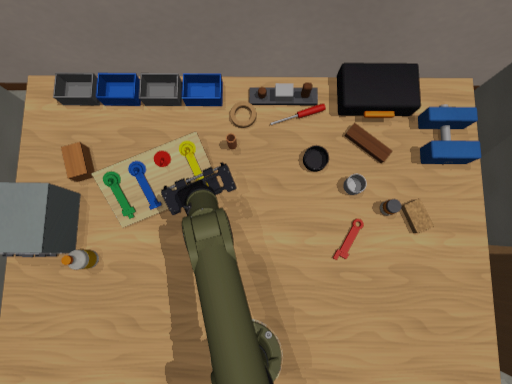

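Emit:
carry_out:
  commands:
    - {"tx": -0.02, "ty": 0.022, "tz": -0.009, "rx": -0.016, "ry": -0.031, "rz": 0.055, "jaw": 0.65}
    - {"tx": -0.049, "ty": 0.056, "tz": -0.021, "rx": -0.039, "ry": -0.076, "rz": 0.136, "jaw": 0.65}
    - {"tx": -0.082, "ty": 0.093, "tz": -0.035, "rx": -0.065, "ry": -0.127, "rz": 0.227, "jaw": 0.65}
    - {"tx": -0.118, "ty": 0.134, "tz": -0.051, "rx": -0.094, "ry": -0.183, "rz": 0.327, "jaw": 0.65}
    - {"tx": -0.154, "ty": 0.174, "tz": -0.066, "rx": -0.122, "ry": -0.239, "rz": 0.427, "jaw": 0.65}
    - {"tx": -0.19, "ty": 0.215, "tz": -0.082, "rx": -0.151, "ry": -0.295, "rz": 0.527, "jaw": 0.65}
    - {"tx": -0.226, "ty": 0.256, "tz": -0.097, "rx": -0.18, "ry": -0.351, "rz": 0.627, "jaw": 0.65}
    - {"tx": -0.262, "ty": 0.297, "tz": -0.113, "rx": -0.208, "ry": -0.407, "rz": 0.727, "jaw": 0.65}
    - {"tx": -0.295, "ty": 0.334, "tz": -0.127, "rx": -0.234, "ry": -0.458, "rz": 0.818, "jaw": 0.65}
    - {"tx": -0.3175, "ty": 0.36, "tz": -0.1365, "rx": -0.252, "ry": -0.494, "rz": 0.882, "jaw": 0.65}
    - {"tx": -0.3275, "ty": 0.371, "tz": -0.1405, "rx": -0.26, "ry": -0.509, "rz": 0.909, "jaw": 0.65}
    - {"tx": -0.3275, "ty": 0.371, "tz": -0.1405, "rx": -0.26, "ry": -0.509, "rz": 0.909, "jaw": 0.65}

```text
time: 25.62
position: [0.3662, -0.3336, 0.1188]
tool_rot: [3.033, -0.815, -0.004]
ft_force: [0.3, -0.3, 0.7]
grip_width: 0.652
```

Emit:
carry_out:
  commands:
    - {"tx": 0, "ty": 0, "tz": 0, "rx": 0, "ry": 0, "rz": 0, "jaw": 0.65}

```text
time: 25.75
position: [0.3671, -0.3321, 0.1195]
tool_rot: [-3.035, 0.81, 0.001]
ft_force: [0.0, -0.2, 0.4]
grip_width: 0.649
```

```bash
python3 look.py red r1
```

```text
t 25.75 p [ 0.3671 -0.3321  0.1195] j [ 0.01  0.07  0.7   1.98 -0.05  1.11 -1.36]
[array([ 0.4232, -0.367 ]), np.float64(-0.5156), array([ 0.3666, -0.3349]), np.float64(0.1563), array([263.5635, 121.4463]), np.float64(-0.0001)]
grip in tool: [0.0012 0.0028 0.1195]
tx 0.0010 ty 0.0028 tz 0.1183  rx -0.0007 ry 0.0002 rz -0.0062
```

View pics/r1.png

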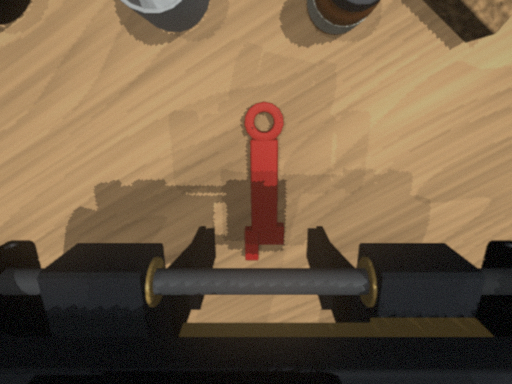

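Emit:
carry_out:
  commands:
    - {"tx": 0.001, "ty": 0.0015, "tz": 0.05, "rx": 0, "ry": 0, "rz": -0.006, "jaw": 0.65}
    - {"tx": 0.001, "ty": 0.0015, "tz": 0.09, "rx": 0, "ry": 0, "rz": -0.006, "jaw": 0.65}
    - {"tx": 0.001, "ty": 0.0015, "tz": 0.109, "rx": 0, "ry": 0, "rz": -0.006, "jaw": 0.65}
    - {"tx": 0.001, "ty": 0.0015, "tz": 0.117, "rx": 0, "ry": 0, "rz": -0.006, "jaw": 0.65}
    - {"tx": 0.001, "ty": 0.0015, "tz": 0.117, "rx": 0, "ry": 0, "rz": -0.006, "jaw": 0.2}
    - {"tx": 0.001, "ty": 0.0015, "tz": 0.117, "rx": 0, "ry": 0, "rz": -0.006, "jaw": 0.1}
    - {"tx": 0.001, "ty": 0.0015, "tz": 0.117, "rx": 0, "ry": 0, "rz": -0.006, "jaw": 0.1}
    - {"tx": 0.001, "ty": 0.0015, "tz": 0.117, "rx": 0, "ry": 0, "rz": -0.006, "jaw": 0.1}
  grip_force: 25

```text
time: 26.8
position: [0.3672, -0.3358, 0.0036]
tool_rot: [3.036, -0.805, 0.002]
ft_force: [-0.7, 1.5, 2.1]
grip_width: 0.3
```

Emit:
carry_out:
  commands:
    - {"tx": 0, "ty": 0, "tz": -0.05, "rx": 0, "ry": 0, "rz": 0, "jaw": 0.1}
    - {"tx": 0, "ty": 0, "tz": -0.11, "rx": 0, "ry": 0, "rz": 0, "jaw": 0.1}
    - {"tx": 0, "ty": 0, "tz": -0.17, "rx": 0, "ry": 0, "rz": 0, "jaw": 0.1}
    - {"tx": 0, "ty": 0, "tz": -0.21, "rx": 0, "ry": 0, "rz": 0, "jaw": 0.1}
    - {"tx": 0, "ty": 0, "tz": -0.21, "rx": 0, "ry": 0, "rz": 0, "jaw": 0.1}

```text
time: 27.42
position: [0.3684, -0.3369, 0.2165]
tool_rot: [3.035, -0.805, 0.011]
ft_force: [-0.2, -1.6, -0.8]
grip_width: 0.295
```

```bash
python3 mv.py red .1
```

```text
[ 0.3684052  -0.33688846  0.21645372] -> [0.51738392 0.22882608 0.15657875] 0.295458933529787
tx -0.1514 ty -0.5652 tz 0.0591  rx 0.2571 ry 0.5029 rz -0.9007
n rows trans 10.691969720757653 rot 5.906357216893029
```

Emit:
carry_out:
  commands:
    - {"tx": -0.0076, "ty": -0.028, "tz": 0, "rx": 0.013, "ry": 0.025, "rz": -0.045, "jaw": 0.1}
    - {"tx": -0.021, "ty": -0.079, "tz": 0, "rx": 0.036, "ry": 0.07, "rz": -0.126, "jaw": 0.1}
    - {"tx": -0.036, "ty": -0.136, "tz": 0, "rx": 0.062, "ry": 0.121, "rz": -0.216, "jaw": 0.1}
    - {"tx": -0.052, "ty": -0.195, "tz": 0, "rx": 0.089, "ry": 0.174, "rz": -0.311, "jaw": 0.1}
    - {"tx": -0.068, "ty": -0.254, "tz": 0, "rx": 0.116, "ry": 0.226, "rz": -0.405, "jaw": 0.1}
    - {"tx": -0.084, "ty": -0.314, "tz": 0, "rx": 0.143, "ry": 0.279, "rz": -0.5, "jaw": 0.1}
    - {"tx": -0.1, "ty": -0.373, "tz": 0, "rx": 0.17, "ry": 0.332, "rz": -0.594, "jaw": 0.1}
    - {"tx": -0.116, "ty": -0.432, "tz": 0.005, "rx": 0.197, "ry": 0.385, "rz": -0.689, "jaw": 0.1}
    - {"tx": -0.131, "ty": -0.489, "tz": 0.018, "rx": 0.222, "ry": 0.435, "rz": -0.779, "jaw": 0.1}
    - {"tx": -0.144, "ty": -0.537, "tz": 0.04, "rx": 0.244, "ry": 0.478, "rz": -0.856, "jaw": 0.1}
    - {"tx": -0.15, "ty": -0.565, "tz": 0.059, "rx": 0.257, "ry": 0.503, "rz": -0.9, "jaw": 0.1}
    - {"tx": -0.15, "ty": -0.565, "tz": 0.059, "rx": 0.257, "ry": 0.503, "rz": -0.9, "jaw": 0.1}

```text
time: 28.92
position: [0.5132, 0.2313, 0.1491]
tool_rot: [-2.862, -0.595, -0.786]
ft_force: [0.1, -0.5, -1.8]
grip_width: 0.298
```

Emit:
carry_out:
  commands:
    - {"tx": 0, "ty": 0, "tz": 0, "rx": 0, "ry": 0, "rz": 0, "jaw": 0.1}

```text
time: 29.05
position: [0.5158, 0.2286, 0.1524]
tool_rot: [-2.863, -0.587, -0.794]
ft_force: [0.9, -0.3, -0.0]
grip_width: 0.295
```

```bash
python3 lookp.py red r2
```

```text
t 29.05 p [0.5158 0.2286 0.1524] j [-0.1  -0.17 -0.36  2.22 -0.06  0.53 -1.59] w 0.29452774559195083 rot err [-0.0038  0.0076 -0.0042]
seat err to go (tool axes): [0.0043 0.0008 0.0972]
exp seat/tip px [261.2 119.4] [261.1 122.2] exp eye px (face up) [260.8 138.6]
```

View pics/r2.png

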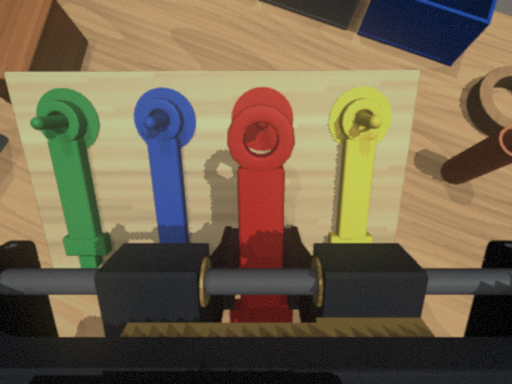

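Emit:
carry_out:
  commands:
    - {"tx": 0.0015, "ty": 0.0005, "tz": 0.025, "rx": 0, "ry": 0.008, "rz": -0.003, "jaw": 0.1}
    - {"tx": 0.0035, "ty": 0.0005, "tz": 0.045, "rx": 0, "ry": 0.008, "rz": -0.003, "jaw": 0.1}
    - {"tx": 0.0035, "ty": 0.0005, "tz": 0.045, "rx": 0, "ry": 0.008, "rz": -0.003, "jaw": 0.1}
    - {"tx": 0.0035, "ty": 0.0005, "tz": 0.045, "rx": 0, "ry": 0.008, "rz": -0.003, "jaw": 0.1}

```text
time: 29.6
position: [0.5411, 0.239, 0.1179]
tool_rot: [-2.857, -0.589, -0.811]
ft_force: [-0.5, 0.3, -0.2]
grip_width: 0.299
```

```bash
python3 lookp.py red r3; python3 -c "
import cv2;a=cv2.imread('pics/r3.png')[60:200,180:340];cv2.imwrite('pics/r3z.png',cv2.resize(a,None,fx=4,fy=4))"
```

```text
t 29.6 p [0.5411 0.239  0.1179] j [-0.09 -0.05 -0.39  2.21  0.03  0.43 -1.67] w 0.2989320997401239 rot err [-0.0032 -0.0039 -0.0013]
seat err to go (tool axes): [-0.002   0.0001  0.0536]
exp seat/tip px [260.7 131.6] [260.5 136.6] exp eye px (face up) [260.6 138.7]
```

View pics/r3z.png

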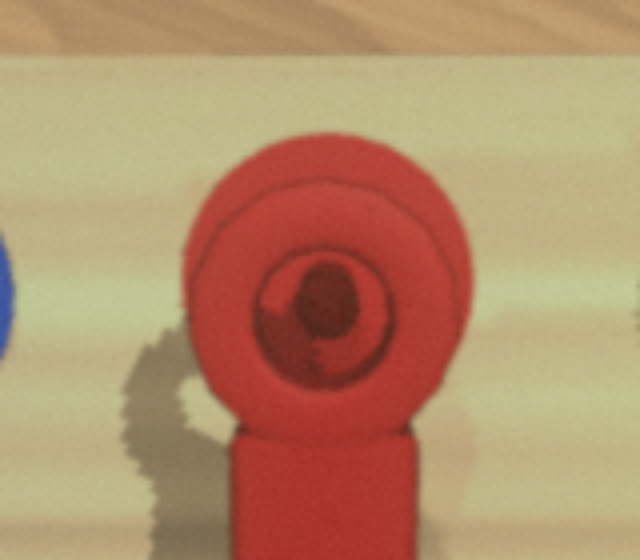

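Like the green case: peg tip at about (262,135) inside the hole centred at (261,139). Insert.

Emit:
carry_out:
  commands:
    - {"tx": -0.001, "ty": 0.0005, "tz": 0.01, "rx": 0, "ry": 0, "rz": 0, "jaw": 0.1}
    - {"tx": -0.001, "ty": 0.0005, "tz": 0.022, "rx": 0, "ry": 0, "rz": 0, "jaw": 0.1}
    - {"tx": -0.001, "ty": 0.0005, "tz": 0.034, "rx": 0, "ry": 0, "rz": 0, "jaw": 0.1}
    - {"tx": -0.001, "ty": 0.0005, "tz": 0.045, "rx": 0, "ry": 0, "rz": 0, "jaw": 0.1}
    - {"tx": -0.001, "ty": 0.0005, "tz": 0.05, "rx": 0, "ry": 0, "rz": 0, "jaw": 0.1}
    - {"tx": -0.001, "ty": 0.0005, "tz": 0.0525, "rx": 0, "ry": 0, "rz": 0, "jaw": 0.1}
    - {"tx": -0.001, "ty": 0.0005, "tz": 0.0525, "rx": 0, "ry": 0, "rz": 0, "jaw": 0.1}

```text
time: 30.52
position: [0.5648, 0.25, 0.0716]
tool_rot: [-2.857, -0.592, -0.808]
ft_force: [-3.5, -0.7, 0.9]
grip_width: 0.297
```

```bash
python3 lookp.py red r4; python3 -c "
import cv2;a=cv2.imread('pics/r4.png')[60:200,180:340];cv2.imwrite('pics/r4z.png',cv2.resize(a,None,fx=4,fy=4))"
```

```text
t 30.525 p [0.5648 0.25   0.0716] j [-0.1   0.08 -0.39  2.19  0.2   0.33 -1.81] w 0.2972977282920719 rot err [-0.0039 -0.0018  0.0003]
seat err to go (tool axes): [0.0002 0.0007 0.0005]
exp seat/tip px [261.9 136.7] [261.9 145.3] exp eye px (face up) [260.7 138.7]
```

View pics/r4z.png

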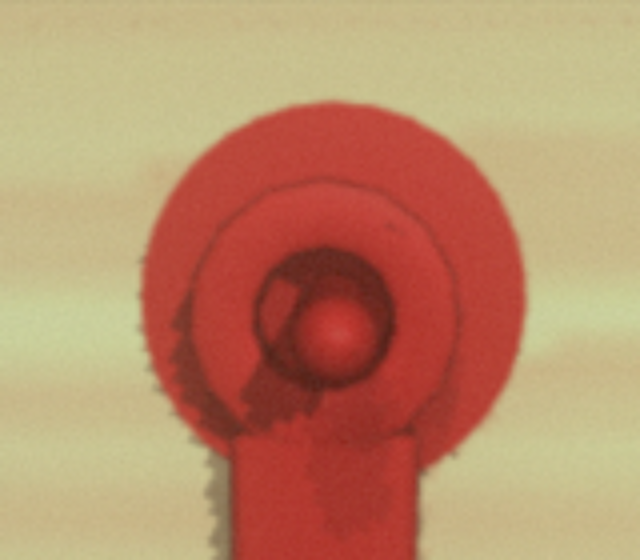

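Emit:
carry_out:
  commands:
    - {"tx": 0, "ty": 0, "tz": 0.0015, "rx": 0, "ry": 0, "rz": 0, "jaw": 0.1}
    - {"tx": 0, "ty": 0, "tz": 0.0015, "rx": 0, "ry": 0, "rz": 0, "jaw": 0.1}
    - {"tx": 0, "ty": 0, "tz": 0, "rx": 0, "ry": 0, "rz": 0, "jaw": 0.5}
    - {"tx": 0, "ty": 0, "tz": 0, "rx": 0, "ry": 0, "rz": 0, "jaw": 0.5}
    - {"tx": 0, "ty": 0, "tz": 0, "rx": 0, "ry": 0, "rz": 0, "jaw": 0.5}
    - {"tx": 0, "ty": 0, "tz": -0.03, "rx": 0, "ry": 0, "rz": 0, "jaw": 0.5}
    - {"tx": 0, "ty": 0, "tz": -0.08, "rx": 0, "ry": 0, "rz": 0, "jaw": 0.5}
    - {"tx": 0, "ty": 0, "tz": -0.12, "rx": 0, "ry": 0, "rz": 0, "jaw": 0.5}
    - {"tx": 0, "ty": 0, "tz": -0.12, "rx": 0, "ry": 0, "rz": 0, "jaw": 0.5}

```text
time: 31.7
position: [0.509, 0.2249, 0.178]
tool_rot: [-2.854, -0.591, -0.82]
ft_force: [-0.8, 0.4, 0.3]
grip_width: 0.499
```

```bash
python3 lookp.py red r5
python3 - <<'E'
from h import *
grab("top","top5"); grab("side","side5")
E
```

```text
t 31.7 p [0.509  0.2249 0.178 ] j [-0.05 -0.23 -0.39  2.22 -0.12  0.58 -1.54] w 0.4993217519282475 rot err [-0.0026 -0.0099 -0.    ]
seat err to go (tool axes): [-0.0045  0.      0.123 ]
exp seat/tip px [260.6 127.4] [260.6 130.2] exp eye px (face up) [260.7 138.6]
```

View pics/r5.png

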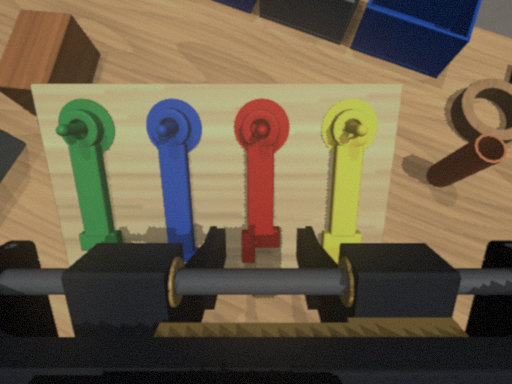

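View pics/top5.png

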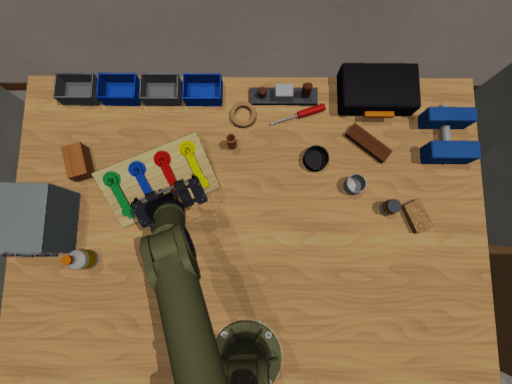

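View pics/side5.png

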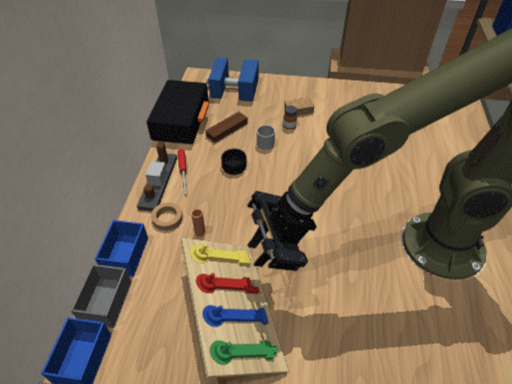

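Run:
```python
from h import *
d,r=delta([.51,-.25,.26],yawdown(-.5)); print(np.linalg.norm(d)/.055,np.linalg.norm(r)/.18)
```

```text
tx -0.1124 ty 0.4360 tz -0.1732  rx -0.2540 ry -0.5112 rz 0.8846
8.77089895014572 5.8487023639587985
```

Emit:
carry_out:
  commands:
    - {"tx": -0.007, "ty": 0.026, "tz": -0.01, "rx": -0.015, "ry": -0.031, "rz": 0.053, "jaw": 1}
    - {"tx": -0.018, "ty": 0.07, "tz": -0.028, "rx": -0.041, "ry": -0.082, "rz": 0.141, "jaw": 1}
    - {"tx": -0.031, "ty": 0.12, "tz": -0.048, "rx": -0.07, "ry": -0.14, "rz": 0.243, "jaw": 1}
    - {"tx": -0.045, "ty": 0.174, "tz": -0.069, "rx": -0.102, "ry": -0.204, "rz": 0.354, "jaw": 1}
    - {"tx": -0.059, "ty": 0.229, "tz": -0.091, "rx": -0.133, "ry": -0.268, "rz": 0.464, "jaw": 1}
    - {"tx": -0.073, "ty": 0.283, "tz": -0.113, "rx": -0.165, "ry": -0.332, "rz": 0.575, "jaw": 1}
    - {"tx": -0.087, "ty": 0.338, "tz": -0.134, "rx": -0.197, "ry": -0.396, "rz": 0.686, "jaw": 1}
    - {"tx": -0.1, "ty": 0.388, "tz": -0.154, "rx": -0.226, "ry": -0.455, "rz": 0.787, "jaw": 1}
    - {"tx": -0.109, "ty": 0.423, "tz": -0.168, "rx": -0.246, "ry": -0.496, "rz": 0.858, "jaw": 1}
    - {"tx": -0.1124, "ty": 0.436, "tz": -0.173, "rx": -0.254, "ry": -0.511, "rz": 0.8846, "jaw": 1}
    - {"tx": -0.1124, "ty": 0.436, "tz": -0.173, "rx": -0.254, "ry": -0.511, "rz": 0.8846, "jaw": 1}
    - {"tx": -0.1124, "ty": 0.436, "tz": -0.173, "rx": -0.254, "ry": -0.511, "rz": 0.8846, "jaw": 1}

```text
time: 33.35
position: [0.5103, -0.2477, 0.2597]
tool_rot: [-3.043, 0.772, 0.0]
ft_force: [0.4, 0.3, 0.1]
grip_width: 1.001
```

```bash
cat > snap.py <<'E'
import sys
from h import *
n=sys.argv[1];s=ctrl.get_state();print("t",s["time"],s["position"].round(4),s["joint_positions"].round(2),s["ft_force"].round(1),s["grip_width"])
im,ci=grab("wrist",n);np.savez(n+".npz",R=ci["R"],t=ci["t"],intrinsics=ci["intrinsics"])
E
python3 snap.py p1
```

```text
t 33.35 [ 0.5103 -0.2477  0.2597] [ 0.34  0.13  0.07  1.61 -0.01  1.4  -1.65] [0.4 0.3 0.1] 1.000994438914608
```

View pics/p1.png

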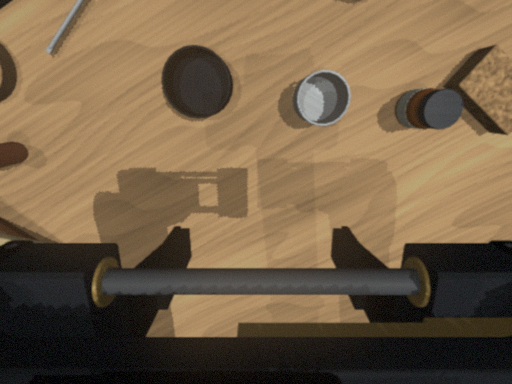

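Run:
```python
from h import *
ci=dict(np.load("p1.npz")); g=onz(ci,(322.5,98),.06);b=onz(ci,(197,81),.044);print(g,b)
x=np.array([np.cos(-.5),np.sin(-.5),0])
delta(np.r_[(g-.082*x)[:2],.16],yawdown(-.5))
```

```text
[ 0.55257192 -0.35322912  0.06      ] [ 0.64222796 -0.23013898  0.044     ]
tx 0.0054 ty 0.0726 tz 0.1000  rx -0.0018 ry -0.0001 rz 0.0031
```

Emit:
carry_out:
  commands:
    - {"tx": 0.003, "ty": 0.036, "tz": 0.03, "rx": 0, "ry": 0, "rz": 0, "jaw": 1}
    - {"tx": 0.005, "ty": 0.0725, "tz": 0.07, "rx": 0, "ry": 0, "rz": 0, "jaw": 1}
    - {"tx": 0.005, "ty": 0.0725, "tz": 0.1, "rx": 0, "ry": 0, "rz": 0, "jaw": 1}
    - {"tx": 0.005, "ty": 0.0725, "tz": 0.1, "rx": 0, "ry": 0, "rz": 0, "jaw": 1}
    - {"tx": 0.005, "ty": 0.0725, "tz": 0.1, "rx": 0, "ry": 0, "rz": 0, "jaw": 1}

```text
time: 34.02
position: [0.4813, -0.3149, 0.1621]
tool_rot: [-3.044, 0.774, -0.005]
ft_force: [1.0, 1.2, 0.4]
grip_width: 0.999
```

```bash
python3 snap.py p2
```

```text
t 34.025 [ 0.4813 -0.3149  0.1621] [ 0.43  0.2   0.12  1.73 -0.03  1.21 -1.51] [1.  1.2 0.4] 0.9992637638038839
```

View pics/p2.png

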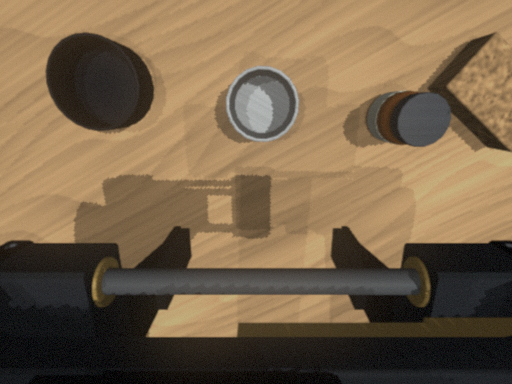

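```bash
cat > pot.py <<'E'
from h import *
def greymask(im,box):
    h=cv2.cvtColor(im,cv2.COLOR_RGB2HSV);m=(h[...,1]<75).astype(np.uint8);o=np.zeros_like(m);x0,y0,x1,y1=box;o[y0:y1,x0:x1]=m[y0:y1,x0:x1]
    return cv2.morphologyEx(o,cv2.MORPH_CLOSE,np.ones((5,5)))
def ell(m):
    c=max(cv2.findContours(m,cv2.RETR_EXTERNAL,cv2.CHAIN_APPROX_NONE)[0],key=cv2.contourArea);return cv2.fitEllipse(cv2.convexHull(c))
E
python3 - <<'E'
from pot import *
im=cv2.cvtColor(cv2.imread("pics/p2.png"),cv2.COLOR_BGR2RGB);ci=dict(np.load("p2.npz"))
e=ell(greymask(im,(215,50,315,155)));print(e)
g=onz(ci,e[0],.06);print(g)
im1=cv2.cvtColor(cv2.imread("pics/p1.png"),cv2.COLOR_BGR2RGB);e1=ell(greymask(im1,(285,60,360,135)));c1=dict(np.load("p1.npz"));print(e1)
print(tri([(ci,e[0]),(c1,(322.5,98))]))
for dz in (.06,): print("apparent diam mm",np.mean(e[1])/290.6*((-ci["R"].T@ci["t"])[2]-dz)*1000/1.0)
delta(np.r_[g[:2],.10],yawdown(-.5)); p,R=toolpose();print(p)
E
```

```text
((261.9732360839844, 103.46898651123047), (73.86436462402344, 76.60210418701172), 4.826901912689209)
[ 0.55290641 -0.35461104  0.06      ]
((322.03436279296875, 97.5860366821289), (55.17604446411133, 59.396942138671875), 54.18528747558594)
(array([ 0.55250895, -0.3544419 ,  0.05436147]), [np.float64(0.00044051198070798415), np.float64(0.0004405119807081792)])
apparent diam mm 68.74174377056403
tx 0.0813 ty 0.0006 tz 0.0628  rx -0.0014 ry -0.0041 rz 0.0020
[ 0.48151378 -0.31520896  0.16249928]
```

Emit:
carry_out:
  commands:
    - {"tx": 0.045, "ty": 0.0005, "tz": 0, "rx": 0, "ry": 0.004, "rz": 0, "jaw": 1}
    - {"tx": 0.081, "ty": 0.0005, "tz": 0.01, "rx": 0, "ry": 0.004, "rz": 0, "jaw": 1}
    - {"tx": 0.081, "ty": 0.0005, "tz": 0.03, "rx": 0, "ry": 0.004, "rz": 0, "jaw": 1}
    - {"tx": 0.081, "ty": 0.0005, "tz": 0.06, "rx": 0, "ry": 0.004, "rz": 0, "jaw": 1}
    - {"tx": 0.081, "ty": 0.0005, "tz": 0.06, "rx": 0, "ry": 0.004, "rz": 0, "jaw": 1}
    - {"tx": 0.081, "ty": 0.0005, "tz": 0.06, "rx": 0, "ry": 0.004, "rz": 0, "jaw": 1}

```text
time: 34.83
position: [0.5513, -0.3551, 0.1021]
tool_rot: [3.043, -0.777, 0.01]
ft_force: [-0.4, 0.1, -1.0]
grip_width: 0.999
```

```bash
python3 snap.py p3
python3 - <<'E'
from h import *
delta([.553,-.3545,.041],yawdown(-.5))
E
```

```text
t 34.825 [ 0.5513 -0.3551  0.1021] [ 0.44  0.4   0.12  1.59 -0.05  1.14 -1.5 ] [-0.4  0.1 -1. ] 0.9987353025538427
tx 0.0003 ty -0.0013 tz 0.0615  rx -0.0011 ry -0.0076 rz 0.0001
```

View pics/p3.png

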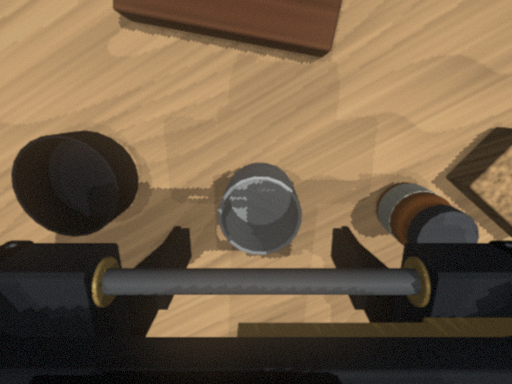

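Emit:
carry_out:
  commands:
    - {"tx": 0, "ty": -0.0005, "tz": 0.03, "rx": 0, "ry": -0.006, "rz": 0, "jaw": 1}
    - {"tx": 0, "ty": -0.0005, "tz": 0.055, "rx": 0, "ry": -0.006, "rz": 0, "jaw": 1}
    - {"tx": 0, "ty": -0.0005, "tz": 0.061, "rx": 0, "ry": -0.006, "rz": 0, "jaw": 1}
    - {"tx": 0, "ty": -0.0005, "tz": 0.061, "rx": 0, "ry": -0.006, "rz": 0, "jaw": 0.7}
    - {"tx": 0, "ty": -0.0005, "tz": 0.061, "rx": 0, "ry": -0.006, "rz": 0, "jaw": 0.6}
    - {"tx": 0, "ty": -0.0005, "tz": 0.061, "rx": 0, "ry": -0.006, "rz": 0, "jaw": 0.6}
    - {"tx": 0, "ty": -0.0005, "tz": 0.061, "rx": 0, "ry": -0.006, "rz": 0, "jaw": 0.6}
  grip_force: 30

```text
time: 35.75
position: [0.5522, -0.3551, 0.0409]
tool_rot: [-3.043, 0.777, -0.002]
ft_force: [-0.8, -0.4, 4.7]
grip_width: 0.73
```

Emit:
carry_out:
  commands:
    - {"tx": 0, "ty": 0, "tz": -0.03, "rx": 0, "ry": 0, "rz": 0, "jaw": 0.6}
    - {"tx": 0, "ty": 0, "tz": -0.08, "rx": 0, "ry": 0, "rz": 0, "jaw": 0.6}
    - {"tx": 0, "ty": 0, "tz": -0.12, "rx": 0, "ry": 0, "rz": 0, "jaw": 0.6}
    - {"tx": 0, "ty": 0, "tz": -0.12, "rx": 0, "ry": 0, "rz": 0, "jaw": 0.6}

```text
time: 36.25
position: [0.5535, -0.3563, 0.1638]
tool_rot: [3.043, -0.777, 0.01]
ft_force: [1.0, 0.1, -2.7]
grip_width: 0.733
```

Run:
```python
from h import *
print(ctrl.get_state()["grip_width"]);delta([.570,-.191,.16],yawdown(-.5))
```

```text
0.7328181243066479
tx -0.0648 ty -0.1530 tz 0.0035  rx -0.0008 ry -0.0065 rz -0.0002
```

Emit:
carry_out:
  commands:
    - {"tx": -0.02, "ty": -0.045, "tz": 0, "rx": 0, "ry": -0.004, "rz": 0, "jaw": 0.6}
    - {"tx": -0.042, "ty": -0.1, "tz": 0, "rx": 0, "ry": -0.006, "rz": 0, "jaw": 0.6}
    - {"tx": -0.065, "ty": -0.153, "tz": 0, "rx": 0, "ry": -0.006, "rz": 0, "jaw": 0.6}
    - {"tx": -0.065, "ty": -0.153, "tz": 0, "rx": 0, "ry": -0.006, "rz": 0, "jaw": 0.6}
    - {"tx": -0.065, "ty": -0.153, "tz": 0, "rx": 0, "ry": -0.006, "rz": 0, "jaw": 0.6}

```text
time: 36.88
position: [0.5669, -0.1897, 0.1585]
tool_rot: [-3.042, 0.776, 0.014]
ft_force: [0.4, -0.8, -2.7]
grip_width: 0.737
```

```bash
python3 snap.py p4
```

```text
t 36.875 [ 0.5669 -0.1897  0.1585] [ 0.24  0.25  0.05  1.67 -0.01  1.23 -1.78] [ 0.4 -0.8 -2.7] 0.7374474438037003
```

View pics/p4.png

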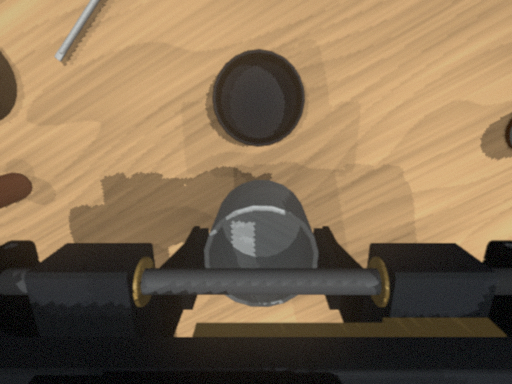

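Run:
```python
from pot import *
im=cv2.cvtColor(cv2.imread("pics/p4.png"),cv2.COLOR_BGR2RGB);ci=dict(np.load("p4.npz"))
h=cv2.cvtColor(im,cv2.COLOR_RGB2HSV);
for v in (60,75,90):
    m=((h[...,2]<v)).astype(np.uint8);o=np.zeros_like(m);o[35:165,195:325]=m[35:165,195:325];o=cv2.morphologyEx(o,cv2.MORPH_OPEN,np.ones((7,7)))
    o=cv2.morphologyEx(o,cv2.MORPH_CLOSE,np.ones((5,5)))
    e=ell(o);print(v,e)
b=onz(ci,e[0],.044);print(b)
print(tri([(ci,e[0]),(dict(np.load("p1.npz")),(197,80.5))]))
cz=(-ci["R"].T@ci["t"])[2];print("diam",np.mean(e[1])/290.6*(cz-.044))
delta([b[0],b[1],.12],yawdown(-.5));print(toolpose()[0])
# grey rim in view
e2=ell(greymask(im,(190,170,330,310)));print(e2)
```

```text
60 ((274.5788269042969, 96.76797485351562), (52.551002502441406, 80.77882385253906), 176.1540985107422)
75 ((258.3142395019531, 97.96426391601562), (89.2482681274414, 94.56254577636719), 4.032717704772949)
90 ((257.9873962402344, 97.74530792236328), (91.07846069335938, 95.40235900878906), 2.39453387260437)
[ 0.6432129  -0.22839216  0.044     ]
(array([ 0.64369685, -0.22875385,  0.03535514]), [np.float64(0.0005579045193023884), np.float64(0.0005579045193022542)])
diam 0.08886226507506477
tx 0.0854 ty -0.0039 tz 0.0380  rx 0.0005 ry 0.0085 rz -0.0017
[ 0.56681171 -0.19088222  0.15870694]
((256.84271240234375, 255.54928588867188), (145.58213806152344, 151.9239044189453), 60.06208038330078)
```

Emit:
carry_out:
  commands:
    - {"tx": 0.035, "ty": -0.002, "tz": 0, "rx": 0, "ry": 0.006, "rz": 0, "jaw": 0.6}
    - {"tx": 0.07, "ty": -0.004, "tz": 0, "rx": 0, "ry": 0.008, "rz": 0, "jaw": 0.6}
    - {"tx": 0.0855, "ty": -0.004, "tz": 0.02, "rx": 0, "ry": 0.008, "rz": 0, "jaw": 0.6}
    - {"tx": 0.0855, "ty": -0.004, "tz": 0.038, "rx": 0, "ry": 0.008, "rz": 0, "jaw": 0.6}
    - {"tx": 0.0855, "ty": -0.004, "tz": 0.038, "rx": 0, "ry": 0.008, "rz": 0, "jaw": 0.6}
    - {"tx": 0.0855, "ty": -0.004, "tz": 0.038, "rx": 0, "ry": 0.008, "rz": 0, "jaw": 0.6}

```text
time: 37.67
position: [0.6441, -0.227, 0.1216]
tool_rot: [-3.043, 0.778, -0.002]
ft_force: [-0.5, -0.0, -0.6]
grip_width: 0.729
```

```bash
python3 snap.py p5
python3 - <<'E'
from h import *
delta([.6433,-.2285,.049],yawdown(-.5))
grab("side","sp5")
a=cv2.imread("pics/sp5.png")[90:250,170:330];cv2.imwrite("pics/sp5z.png",cv2.resize(a,None,fx=4,fy=3.6))
E
```

```text
t 37.675 [ 0.6441 -0.227   0.1216] [ 0.26  0.45  0.06  1.49 -0.03  1.21 -1.75] [-0.5 -0.  -0.6] 0.729402601501078
tx -0.0005 ty 0.0020 tz 0.0732  rx -0.0013 ry -0.0021 rz -0.0003
```

View pics/p5.png

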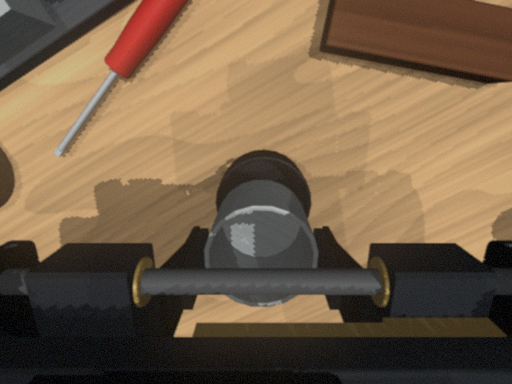

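View pics/sp5z.png

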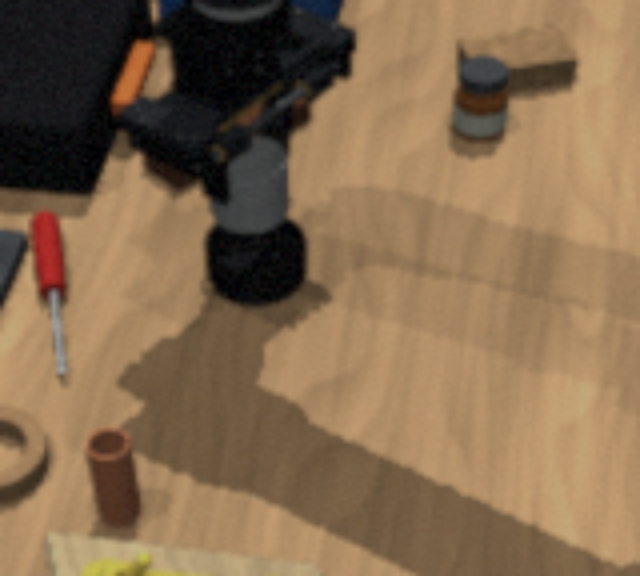

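Emit:
carry_out:
  commands:
    - {"tx": -0.0005, "ty": 0.001, "tz": 0.02, "rx": 0, "ry": 0, "rz": 0, "jaw": 0.6}
    - {"tx": -0.0005, "ty": 0.001, "tz": 0.04, "rx": 0, "ry": 0, "rz": 0, "jaw": 0.6}
    - {"tx": -0.0005, "ty": 0.001, "tz": 0.055, "rx": 0, "ry": 0, "rz": 0, "jaw": 0.6}
    - {"tx": -0.0005, "ty": 0.001, "tz": 0.067, "rx": 0, "ry": 0, "rz": 0, "jaw": 0.6}
    - {"tx": -0.0005, "ty": 0.001, "tz": 0.072, "rx": 0, "ry": 0, "rz": 0, "jaw": 0.6}
    - {"tx": -0.0005, "ty": 0.001, "tz": 0.072, "rx": 0, "ry": 0, "rz": 0, "jaw": 0.6}

```text
time: 38.52
position: [0.6437, -0.2274, 0.0489]
tool_rot: [-3.043, 0.777, -0.001]
ft_force: [0.0, 0.3, -1.7]
grip_width: 0.731
```

Emit:
carry_out:
  commands:
    - {"tx": 0, "ty": 0, "tz": 0.0015, "rx": 0, "ry": 0, "rz": 0, "jaw": 0.6}
    - {"tx": 0, "ty": 0, "tz": 0.0015, "rx": 0, "ry": 0, "rz": 0, "jaw": 0.6}
    - {"tx": 0, "ty": 0, "tz": 0.0015, "rx": 0, "ry": 0, "rz": 0, "jaw": 0.95}
    - {"tx": 0, "ty": 0, "tz": 0.0015, "rx": 0, "ry": 0, "rz": 0, "jaw": 0.95}
    - {"tx": 0, "ty": 0, "tz": 0.0015, "rx": 0, "ry": 0, "rz": 0, "jaw": 0.95}
    - {"tx": 0, "ty": 0, "tz": -0.04, "rx": 0, "ry": 0, "rz": 0, "jaw": 0.95}
    - {"tx": 0, "ty": 0, "tz": -0.1, "rx": 0, "ry": 0, "rz": 0, "jaw": 0.95}
    - {"tx": -0.04, "ty": 0, "tz": -0.12, "rx": 0, "ry": 0, "rz": 0, "jaw": 0.95}
    - {"tx": -0.085, "ty": 0, "tz": -0.12, "rx": 0, "ry": 0, "rz": 0, "jaw": 0.95}
    - {"tx": -0.085, "ty": 0, "tz": -0.12, "rx": 0, "ry": 0, "rz": 0, "jaw": 0.95}
    - {"tx": -0.085, "ty": 0, "tz": -0.12, "rx": 0, "ry": 0, "rz": 0, "jaw": 0.95}

```text
time: 39.9
position: [0.5696, -0.187, 0.1697]
tool_rot: [-3.043, 0.777, -0.004]
ft_force: [1.0, 0.2, 0.7]
grip_width: 0.948
```

```bash
python3 snap.py p6
python3 - <<'E'
from h import *
grab("side","sp6"); grab("top","tp6")
a=cv2.imread("pics/sp6.png")[90:250,170:330];cv2.imwrite("pics/sp6z.png",cv2.resize(a,None,fx=4,fy=3.6))
E
```

```text
t 39.9 [ 0.5696 -0.187   0.1697] [ 0.23  0.24  0.05  1.66 -0.01  1.24 -1.79] [1.  0.2 0.7] 0.9483932368852618
```

View pics/p6.png

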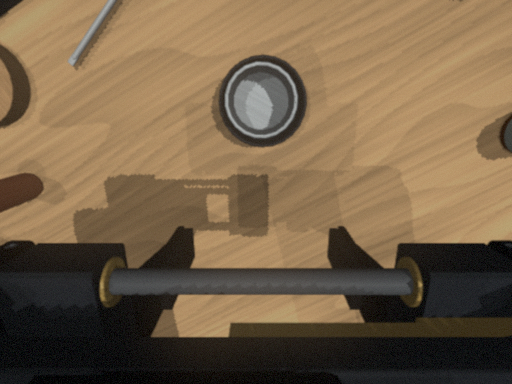

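View pics/sp6z.png

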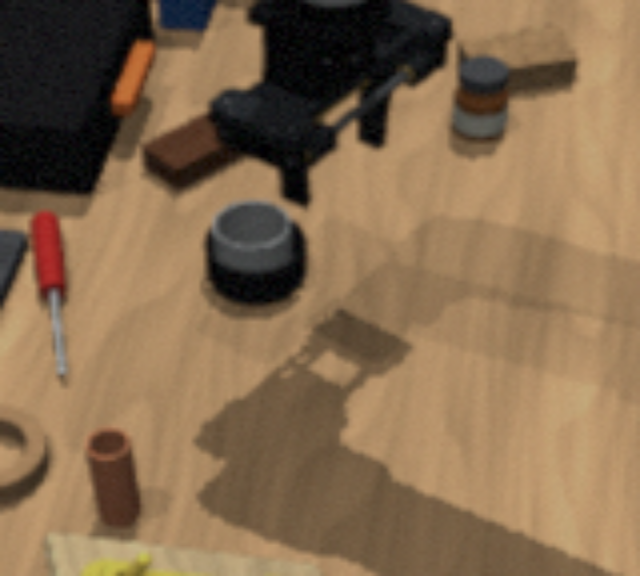

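View pics/tp6.png

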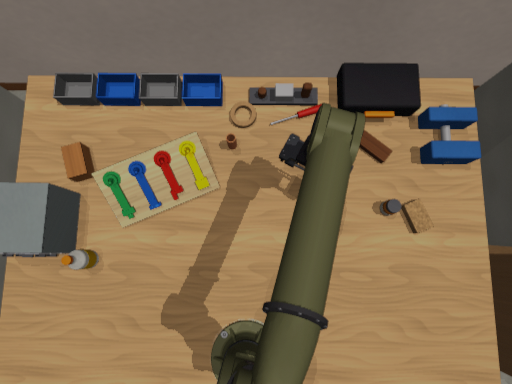

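Run:
```python
from pot import *
im=cv2.cvtColor(cv2.imread("pics/p6.png"),cv2.COLOR_BGR2RGB);ci=dict(np.load("p6.npz"))
h=cv2.cvtColor(im,cv2.COLOR_RGB2HSV);m=((h[...,1]<75)&(h[...,2]>85)).astype(np.uint8);o=np.zeros_like(m);o[45:155,210:315]=m[45:155,210:315]
e=ell(o);print(e,onz(ci,e[0],.066));print("diam",np.mean(e[1])/290.6*((-ci["R"].T@ci["t"])[2]-.066))
m=(h[...,2]<85).astype(np.uint8);o=np.zeros_like(m);o[45:155,210:315]=m[45:155,210:315];e=ell(o);print("black",e,onz(ci,e[0],.044))
d,r=delta([.621,.092,.20],yawdown(-.5))
```

```text
((260.7436218261719, 99.2894058227539), (73.09339141845703, 76.90475463867188), 0.5008121728897095) [ 0.64459471 -0.22770117  0.066     ]
diam 0.06892142329483723
black ((262.09893798828125, 100.75588989257812), (87.50389862060547, 91.21244812011719), 6.83509635925293) [ 0.64310651 -0.22830947  0.044     ]
tx -0.0891 ty -0.2696 tz -0.0308  rx -0.0010 ry -0.0014 rz -0.0005
```

Emit:
carry_out:
  commands:
    - {"tx": -0.015, "ty": -0.04, "tz": -0.02, "rx": 0, "ry": 0, "rz": 0, "jaw": 0.7}
    - {"tx": -0.033, "ty": -0.098, "tz": -0.03, "rx": 0, "ry": 0, "rz": 0, "jaw": 0.7}
    - {"tx": -0.052, "ty": -0.156, "tz": -0.03, "rx": 0, "ry": 0, "rz": 0, "jaw": 0.7}
    - {"tx": -0.07, "ty": -0.212, "tz": -0.03, "rx": 0, "ry": 0, "rz": 0, "jaw": 0.7}
    - {"tx": -0.083, "ty": -0.25, "tz": -0.03, "rx": 0, "ry": 0, "rz": 0, "jaw": 0.7}
    - {"tx": -0.089, "ty": -0.2695, "tz": -0.03, "rx": 0, "ry": 0, "rz": 0, "jaw": 0.7}
    - {"tx": -0.089, "ty": -0.2695, "tz": -0.03, "rx": 0, "ry": 0, "rz": 0, "jaw": 0.7}
    - {"tx": -0.089, "ty": -0.2695, "tz": -0.03, "rx": 0, "ry": 0, "rz": 0, "jaw": 0.7}

```text
time: 41.05
position: [0.6203, 0.0894, 0.1991]
tool_rot: [3.042, -0.782, 0.002]
ft_force: [-0.2, -0.4, -0.3]
grip_width: 0.699
```

```bash
python3 snap.py c1
```

```text
t 41.05 [0.6203 0.0894 0.1991] [-0.09  0.29 -0.12  1.54  0.03  1.31 -2.29] [-0.2 -0.4 -0.3] 0.6994533185357081
```

View pics/c1.png

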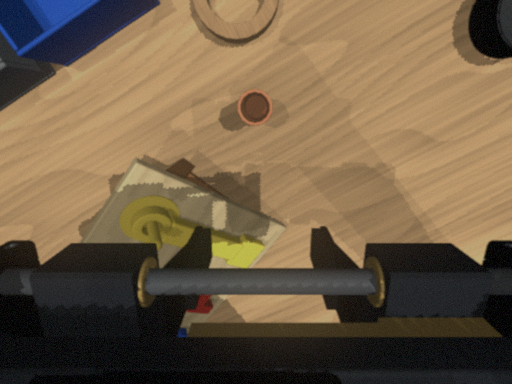

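Run:
```python
from pot import *
im=cv2.cvtColor(cv2.imread("pics/c1.png"),cv2.COLOR_BGR2RGB);ci=dict(np.load("c1.npz"))
h=cv2.cvtColor(im,cv2.COLOR_RGB2HSV);H=h[...,0].astype(int)
m=((H<11)|(H>170)).astype(np.uint8)&(h[...,1]>90);o=np.zeros_like(m);o[85:132,230:280]=m[85:132,230:280];o=cv2.morphologyEx(o,cv2.MORPH_CLOSE,np.ones((5,5)))
e=ell(o);print(e);c=onz(ci,e[0],.092);print(c)
print("diam",np.mean(e[1])/290.6*((-ci["R"].T@ci["t"])[2]-.092))
T=camera_info("top");print(tri([(ci,e[0]),(T,(231,137.5))]))
delta(np.r_[c[:2],.13],yawdown(-.5))
```

```text
((262.9537658691406, 97.9371337890625), (4.124262809753418, 12.063729286193848), 145.25555419921875)
[0.69514159 0.04607169 0.092     ]
diam 0.007531812822447441
(array([0.69410396, 0.0498563 , 0.08543579]), [np.float64(0.004038030996884931), np.float64(0.004038030996884899)])
tx 0.0863 ty 0.0017 tz 0.0694  rx 0.0003 ry -0.0016 rz -0.0040
```

Run:
```python
from pot import *
b=cv2.imread("pics/c1.png");h=cv2.cvtColor(b,cv2.COLOR_BGR2HSV)
print([tuple(int(v) for v in h[107,x]) for x in range(228,284,3)])
cv2.imwrite("pics/c1z.png",cv2.resize(b[80:135,220:290],None,fx=8,fy=8))
o=np.zeros(b.shape[:2],np.uint8)
m=((h[...,0]<12)&(h[...,1]>110)).astype(np.uint8);o[82:133,230:280]=m[82:133,230:280]
o=cv2.morphologyEx(o,cv2.MORPH_CLOSE,np.ones((3,3)));e=ell(o);print(e,o.sum())
ci=dict(np.load("c1.npz"));print(onz(ci,e[0],.092))
```

```text
[(17, 106, 118), (16, 117, 118), (16, 107, 121), (13, 130, 143), (12, 133, 144), (12, 126, 91), (11, 129, 99), (12, 138, 100), (12, 133, 102), (11, 137, 97), (11, 126, 103), (12, 133, 98), (12, 129, 101), (11, 138, 89), (11, 135, 178), (17, 108, 144), (17, 108, 144), (17, 109, 136), (17, 108, 135)]
((254.02001953125, 107.326904296875), (34.00393295288086, 35.11228942871094), 154.4963836669922) 694
[0.69201952 0.05688186 0.092     ]
```

View pics/c1z.png

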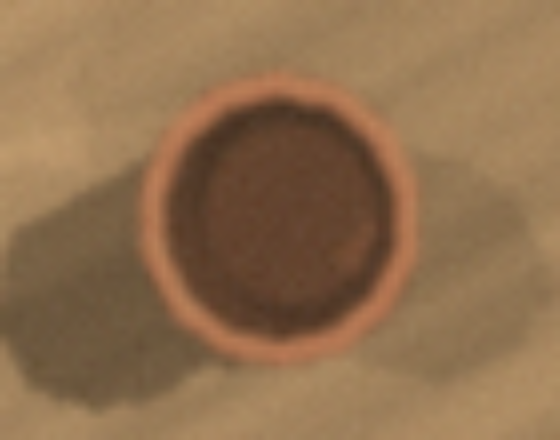

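Run:
```python
from pot import *
ci=dict(np.load("c1.npz"));c=onz(ci,(255,107.1),.092);print(c, tri([(ci,(255,107.1)),(camera_info("top"),(231,137.3))]))
delta(np.r_[c[:2],.12],yawdown(-.5))
```

```text
[0.69176604 0.05602172 0.092     ] (array([0.6919737 , 0.05473676, 0.09011559]), [np.float64(0.001342406467317438), np.float64(0.0013424064673173922)])
tx 0.0785 ty -0.0054 tz 0.0794  rx 0.0003 ry -0.0016 rz -0.0040
```

Emit:
carry_out:
  commands:
    - {"tx": 0.04, "ty": -0.003, "tz": 0, "rx": 0, "ry": 0, "rz": -0.004, "jaw": 0.7}
    - {"tx": 0.078, "ty": -0.005, "tz": 0.02, "rx": 0, "ry": 0, "rz": -0.004, "jaw": 0.7}
    - {"tx": 0.0785, "ty": -0.005, "tz": 0.06, "rx": 0, "ry": 0, "rz": -0.004, "jaw": 0.7}
    - {"tx": 0.0785, "ty": -0.005, "tz": 0.08, "rx": 0, "ry": 0, "rz": -0.004, "jaw": 0.7}
    - {"tx": 0.0785, "ty": -0.005, "tz": 0.08, "rx": 0, "ry": 0, "rz": -0.004, "jaw": 0.7}
    - {"tx": 0.0785, "ty": -0.005, "tz": 0.08, "rx": 0, "ry": 0, "rz": -0.004, "jaw": 0.7}

```text
time: 41.85
position: [0.6922, 0.0594, 0.1213]
tool_rot: [-3.044, 0.771, -0.006]
ft_force: [-0.5, 0.2, 0.4]
grip_width: 0.701
```

```bash
python3 snap.py c2
python3 - <<'E'
from h import *
delta([.6918,.0558,.066],yawdown(-.5))
E
```

```text
t 41.85 [0.6922 0.0594 0.1213] [-0.06  0.47 -0.09  1.45  0.04  1.22 -2.22] [-0.5  0.2  0.4] 0.7010284390444698
tx 0.0009 ty 0.0037 tz 0.0557  rx -0.0030 ry -0.0038 rz 0.0041
```

View pics/c2.png

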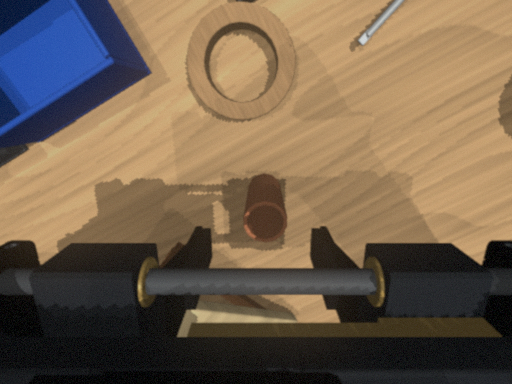

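Emit:
carry_out:
  commands:
    - {"tx": 0.001, "ty": 0.003, "tz": 0.02, "rx": 0, "ry": -0.003, "rz": 0.004, "jaw": 0.7}
    - {"tx": 0.001, "ty": 0.003, "tz": 0.045, "rx": 0, "ry": -0.003, "rz": 0.004, "jaw": 0.7}
    - {"tx": 0.001, "ty": 0.003, "tz": 0.0555, "rx": 0, "ry": -0.003, "rz": 0.004, "jaw": 0.7}
    - {"tx": 0.001, "ty": 0.003, "tz": 0.0555, "rx": 0, "ry": -0.003, "rz": 0.004, "jaw": 0.4}
    - {"tx": 0.001, "ty": 0.003, "tz": 0.0555, "rx": 0, "ry": -0.003, "rz": 0.004, "jaw": 0.25}
    - {"tx": 0.001, "ty": 0.003, "tz": 0.0555, "rx": 0, "ry": -0.003, "rz": 0.004, "jaw": 0.25}
    - {"tx": 0.001, "ty": 0.003, "tz": 0.0555, "rx": 0, "ry": -0.003, "rz": 0.004, "jaw": 0.25}
  grip_force: 25

```text
time: 42.78
position: [0.6916, 0.0563, 0.0649]
tool_rot: [-3.042, 0.777, 0.0]
ft_force: [0.2, 0.0, 1.6]
grip_width: 0.363
```

Emit:
carry_out:
  commands:
    - {"tx": 0, "ty": 0, "tz": -0.03, "rx": 0, "ry": 0, "rz": 0, "jaw": 0.25}
    - {"tx": 0, "ty": 0, "tz": -0.08, "rx": 0, "ry": 0, "rz": 0, "jaw": 0.25}
    - {"tx": 0, "ty": 0, "tz": -0.13, "rx": 0, "ry": 0, "rz": 0, "jaw": 0.25}
    - {"tx": 0, "ty": 0, "tz": -0.15, "rx": 0, "ry": 0, "rz": 0, "jaw": 0.25}
    - {"tx": 0, "ty": 0, "tz": -0.15, "rx": 0, "ry": 0, "rz": 0, "jaw": 0.25}

```text
time: 43.4
position: [0.6918, 0.0559, 0.2151]
tool_rot: [-3.042, 0.777, -0.001]
ft_force: [0.3, -0.8, -2.0]
grip_width: 0.37
```

```bash
python3 snap.py c3
python3 - <<'E'
from h import *
x=np.array([np.cos(-.5),np.sin(-.5),0]);g=np.array([.6445,-.2277,0])
delta(np.r_[(g-.082*x)[:2],.215],yawdown(-.5))
E
```

```text
t 43.4 [0.6918 0.0559 0.2151] [-0.05  0.42 -0.09  1.34  0.03  1.39 -2.21] [ 0.3 -0.8 -2. ] 0.3696666990423091
tx 0.0134 ty 0.2710 tz -0.0024  rx -0.0003 ry 0.0031 rz -0.0000
```

View pics/c3.png

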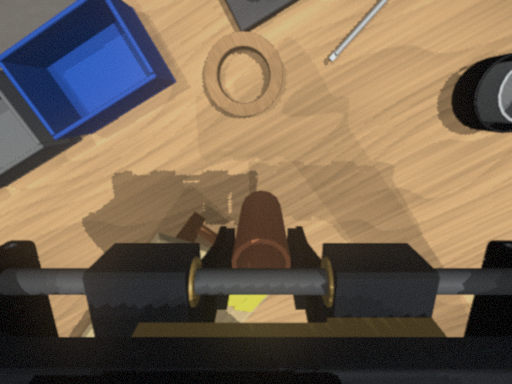

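Emit:
carry_out:
  commands:
    - {"tx": 0.002, "ty": 0.035, "tz": 0, "rx": 0, "ry": 0, "rz": 0, "jaw": 0.25}
    - {"tx": 0.005, "ty": 0.092, "tz": 0, "rx": 0, "ry": 0, "rz": 0, "jaw": 0.25}
    - {"tx": 0.008, "ty": 0.15, "tz": 0, "rx": 0, "ry": 0, "rz": 0, "jaw": 0.25}
    - {"tx": 0.01, "ty": 0.208, "tz": 0, "rx": 0, "ry": 0, "rz": 0, "jaw": 0.25}
    - {"tx": 0.0125, "ty": 0.252, "tz": 0, "rx": 0, "ry": 0, "rz": 0, "jaw": 0.25}
    - {"tx": 0.0135, "ty": 0.271, "tz": 0, "rx": 0, "ry": 0, "rz": 0, "jaw": 0.25}
    - {"tx": 0.0135, "ty": 0.271, "tz": 0, "rx": 0, "ry": 0, "rz": 0, "jaw": 0.25}
    - {"tx": 0.0135, "ty": 0.271, "tz": 0, "rx": 0, "ry": 0, "rz": 0, "jaw": 0.25}

```text
time: 44.45
position: [0.5739, -0.1855, 0.2127]
tool_rot: [-3.042, 0.771, 0.004]
ft_force: [0.4, 0.3, -0.5]
grip_width: 0.368
```

```bash
python3 snap.py c4
python3 - <<'E'
from pot import *
im=cv2.cvtColor(cv2.imread("pics/c4.png"),cv2.COLOR_BGR2RGB);ci=dict(np.load("c4.npz"))
h=cv2.cvtColor(im,cv2.COLOR_RGB2HSV);m=((h[...,1]<75)&(h[...,2]>85)).astype(np.uint8);o=np.zeros_like(m);o[40:165,200:325]=m[40:165,200:325]
e=ell(o);g=onz(ci,e[0],.066);print(e,g);print("diam",np.mean(e[1])/290.6*((-ci["R"].T@ci["t"])[2]-.066))
delta(np.r_[g[:2],.19],yawdown(-.5))
E
```

```text
t 44.45 [ 0.5739 -0.1855  0.2127] [ 0.25  0.23  0.02  1.59 -0.01  1.33 -1.79] [ 0.4  0.3 -0.5] 0.3684256190727846
((264.64385986328125, 102.4041519165039), (63.77800369262695, 66.45899963378906), 3.578683614730835) [ 0.64441903 -0.22758911  0.066     ]
diam 0.06937625519039205
tx 0.0820 ty 0.0037 tz 0.0227  rx -0.0022 ry 0.0032 rz 0.0039
```

View pics/c4.png

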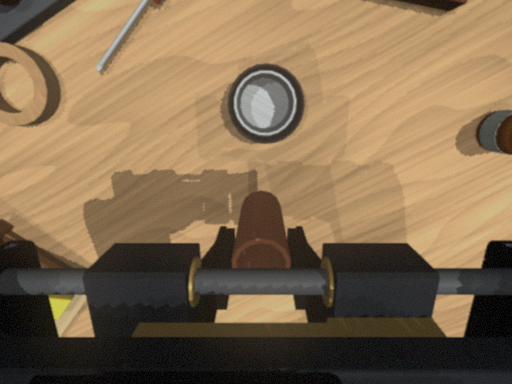

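Emit:
carry_out:
  commands:
    - {"tx": 0.03, "ty": 0.001, "tz": 0, "rx": 0, "ry": 0, "rz": 0.003, "jaw": 0.25}
    - {"tx": 0.065, "ty": 0.003, "tz": 0, "rx": 0, "ry": 0, "rz": 0.003, "jaw": 0.25}
    - {"tx": 0.082, "ty": 0.003, "tz": 0.02, "rx": 0, "ry": 0, "rz": 0.003, "jaw": 0.25}
    - {"tx": 0.082, "ty": 0.003, "tz": 0.05, "rx": 0, "ry": 0, "rz": 0.003, "jaw": 0.25}
    - {"tx": 0.082, "ty": 0.003, "tz": 0.05, "rx": 0, "ry": 0, "rz": 0.003, "jaw": 0.25}
    - {"tx": 0.082, "ty": 0.003, "tz": 0.05, "rx": 0, "ry": 0, "rz": 0.003, "jaw": 0.25}

```text
time: 45.25
position: [0.6445, -0.229, 0.1644]
tool_rot: [-3.042, 0.779, 0.001]
ft_force: [-0.6, -0.3, -0.7]
grip_width: 0.369
```

```bash
python3 snap.py c5
python3 - <<'E'
from pot import *
delta([.6444,-.2277,.079],yawdown(-.5)); grab("side","sc5")
a=cv2.imread("pics/sc5.png")[60:220,150:310];cv2.imwrite("pics/sc5z.png",cv2.resize(a,None,fx=3.6,fy=3.6))
E
```

```text
t 45.25 [ 0.6445 -0.229   0.1644] [ 0.27  0.42  0.04  1.43 -0.02  1.29 -1.76] [-0.6 -0.3 -0.7] 0.3687888480522286
tx -0.0012 ty -0.0013 tz 0.0861  rx -0.0019 ry -0.0003 rz -0.0017
```

View pics/sc5z.png

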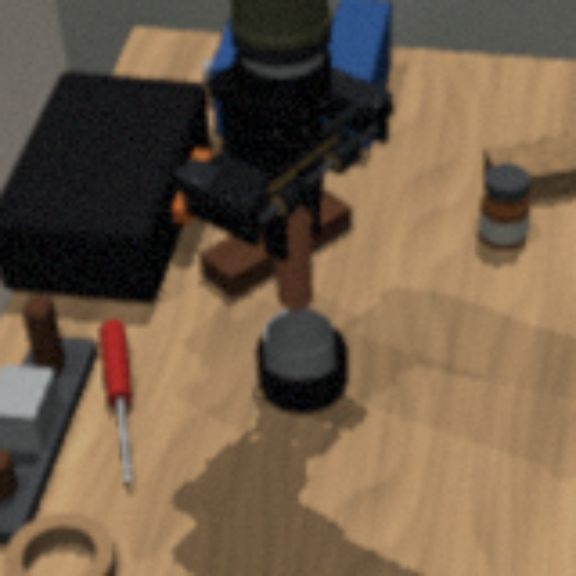

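Aligned. Lower in, feeling for the floor.

Emit:
carry_out:
  commands:
    - {"tx": -0.001, "ty": -0.001, "tz": 0.025, "rx": 0, "ry": 0, "rz": 0, "jaw": 0.25}
    - {"tx": -0.001, "ty": -0.001, "tz": 0.05, "rx": 0, "ry": 0, "rz": 0, "jaw": 0.25}
    - {"tx": -0.001, "ty": -0.001, "tz": 0.07, "rx": 0, "ry": 0, "rz": 0, "jaw": 0.25}
    - {"tx": -0.001, "ty": -0.001, "tz": 0.081, "rx": 0, "ry": 0, "rz": 0, "jaw": 0.25}
    - {"tx": -0.001, "ty": -0.001, "tz": 0.0865, "rx": 0, "ry": 0, "rz": 0, "jaw": 0.25}
    - {"tx": -0.001, "ty": -0.001, "tz": 0.0865, "rx": 0, "ry": 0, "rz": 0, "jaw": 0.25}

```text
time: 46.1
position: [0.6436, -0.229, 0.0777]
tool_rot: [-3.041, 0.782, 0.001]
ft_force: [-0.3, 0.2, -0.8]
grip_width: 0.366
```

Emit:
carry_out:
  commands:
    - {"tx": 0, "ty": 0, "tz": 0.0015, "rx": 0, "ry": 0, "rz": 0, "jaw": 0.25}
    - {"tx": 0, "ty": 0, "tz": 0.0015, "rx": 0, "ry": 0, "rz": 0, "jaw": 0.25}
    - {"tx": 0, "ty": 0, "tz": 0.0015, "rx": 0, "ry": 0, "rz": 0, "jaw": 0.6}
    - {"tx": 0, "ty": 0, "tz": 0.0015, "rx": 0, "ry": 0, "rz": 0, "jaw": 0.6}
    - {"tx": 0, "ty": 0, "tz": 0.0015, "rx": 0, "ry": 0, "rz": 0, "jaw": 0.6}
    - {"tx": 0, "ty": 0, "tz": -0.04, "rx": 0, "ry": 0, "rz": 0, "jaw": 0.6}
    - {"tx": 0, "ty": 0, "tz": -0.1, "rx": 0, "ry": 0, "rz": 0, "jaw": 0.6}
    - {"tx": -0.04, "ty": 0, "tz": -0.14, "rx": 0, "ry": 0, "rz": 0, "jaw": 0.6}
    - {"tx": -0.09, "ty": 0, "tz": -0.16, "rx": 0, "ry": 0, "rz": 0, "jaw": 0.6}
    - {"tx": -0.09, "ty": 0, "tz": -0.16, "rx": 0, "ry": 0, "rz": 0, "jaw": 0.6}
    - {"tx": -0.09, "ty": 0, "tz": -0.16, "rx": 0, "ry": 0, "rz": 0, "jaw": 0.6}

```text
time: 47.48
position: [0.5645, -0.1859, 0.237]
tool_rot: [-3.041, 0.782, 0.002]
ft_force: [-0.5, 0.3, 0.1]
grip_width: 0.6
```

```bash
python3 snap.py f1
python3 - <<'E'
from h import *
grab("side","sf1");grab("top","tf1")
a=cv2.imread("pics/sf1.png")[90:384,160:340];cv2.imwrite("pics/sf1z.png",cv2.resize(a,None,fx=2,fy=2))
a=cv2.imread("pics/f1.png")[40:170,180:340];cv2.imwrite("pics/f1z.png",cv2.resize(a,None,fx=4,fy=4))
E
```

```text
t 47.475 [ 0.5645 -0.1859  0.237 ] [ 0.25  0.2   0.03  1.58 -0.01  1.37 -1.79] [-0.5  0.3  0.1] 0.6002623790295311
```

View pics/sf1z.png

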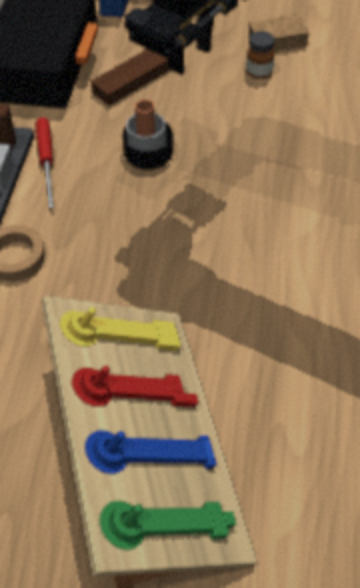

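View pics/f1z.png

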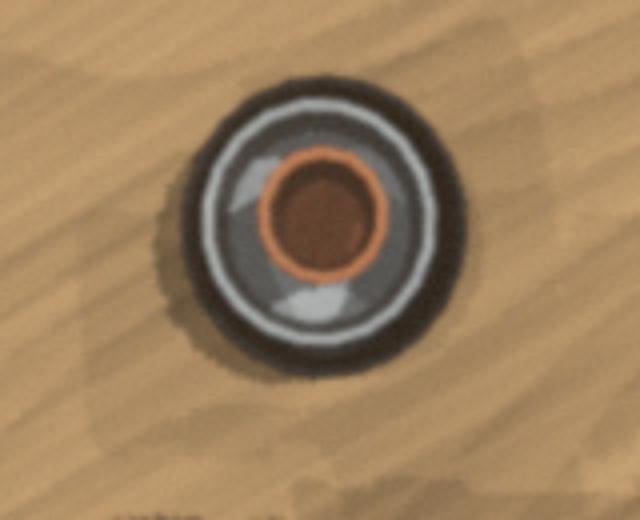

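View pics/tf1.png

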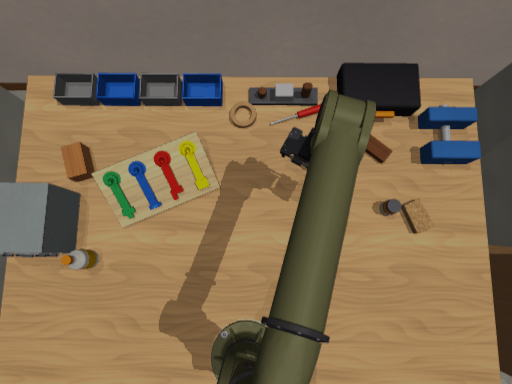

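Run:
```python
from h import *
print(ctrl.close_job()); print(ctrl.get_state()["time"])
```

```text
the job is handed in; nothing more can be done
None
the job is handed in; nothing more can be done
```

The job is handed in at about 47.6 s of the 210 s allowed.

- **Sticks:** all four were out. Each now hangs by its eye on the peg of its own colour, against the board, with its foot down the slope.
- **Pots:** grey is inside black and copper is inside grey. The white pot was absent. I hung the sticks first and nested the pots second.

**Last checks**
- The final top and side pictures show all four sticks lying flat on the rack with the peg tips through their eyes. The jar is standing where it was.
- The wrist camera over the pots shows three upright rings inside one another on the bench.
- Green and yellow pressed back with about 17 N and 25 N as they met the board. Blue and red gave lighter contact, about 2 to 4 N at the last reading.
- I saw no knock during the run, and nothing needed putting right.

**What I could not confirm fully**
- The two pots gave no clear contact force when set down. That they sit on the floor rests on the tool heights and the pictures.
- The two-view height checks came out a little low against the text: blue stick 11 mm against 14, grey rim 54 mm against 60, black rim 35 mm against 44. I used the text's heights there.
- Rack position measured from the wrist camera and from the fixed cameras differed by about 2 mm, within the stated calibration.
- In the yellow peg approach the eye sat about 2 mm low, so I corrected it before inserting.

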